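# Hang a parts bin on the rail, tug-test it and load it

## Task

Hang the empty yellow parts bin by its rear lip on the blue rail, in the vacant place with the green tag between or beside the other two bins; while still holding it, tug it down gently, with about 10 N, to confirm that the lip has caught, and only then let go. Then lower the red-topped wire cup brush into the bin, without dropping it in. Leave the bin hanging, and do not disturb the other things on the bench.

Things in the scene. Friction and masses are not known exactly. Their poses are not given: they have to be found in the camera images.
- bin_center (a point): Yellow open-topped bin, 0.2 kg. Point on its mid-plane, 43.5 mm above the underside; x from front to rear wall, z up. Floor 110 (x) x 108 mm, top face 39.5 mm below this point. Side walls 4 mm thick at y = +-52 mm, tops 26.5 mm above it. Rear wall upright, outer face at x = +55 mm. Front wall 8 mm thick, 108 mm wide, leaning out 30 degrees from vertical, top towards -x; its upper half is the black grip.
- bin_grip (a point): Middle of the bin's black front grip, half-way through its 8 mm, 64 mm above the underside; x = -89, z = +20.9 mm from bin_center, same axes. Its top edge is 18 mm further up the slant. Going down the slant leads to +x: a tool tilted 30 degrees, its body leaning out to the bin's front, pinches it squarely. Little room below the slant: on the bench the outer finger of a wide-open gripper clears it by 15 mm.
- bin_lip (a point): Underside of the hanging lip behind the top of the bin's rear wall, the point that comes to lie on the rail's top edge: x = +60, z = +39.5 mm from bin_center, same axes. The lip is 100 mm wide (y), with a flange at its rear going 14 mm down and flaring backwards; the slot between rear wall and flange is 10 mm wide at the top, 17 mm at its mouth.
- bay (a point): Middle of the vacant place, on the blue rail's top edge, 215 mm above the bench, mid-thickness; z up, x from the front (bin side) to the rear of the rail, y along it. A green tag on the rail marks it. The rail is a fixed flat bar on edge, 6 mm thick, 70 mm high, 470 mm long, between two posts 400 mm tall. bin_lip belongs here, same axes; a hung bin droops about 5 degrees.
- bin_grey: Grey bin of the same shape, full of bolts, fixed on the rail in another place. Origin at the centre of its underside, axes as the yellow bin's. Places are 140 mm apart, leaving about 30 mm between bins.
- bin_blue: Blue bin, likewise fixed on the rail in the remaining place; origin at the centre of its underside.
- lamp (a point): Middle of the underside of a fixed lamp bar, 35 mm deep (x), 25 mm high, as long as the rail and parallel to it, 45 to 80 mm in front of it and 142 mm above its top edge; axes as the rail. It bars coming straight down into a hung bin; a tool tilted 30 to 45 degrees, its body leaning out to the front, passes in front of and under it.
- brush_center (a point): Wire cup brush standing on its bristles, 105 mm tall, about 0.22 kg; this point is half-way up its axis, 52.5 mm above its foot; z up. Brass bristle skirt 64 mm across at the foot, red cup 58 mm across up to a height of 46 mm, then a round steel shank, 16 mm in diameter, up to 105 mm, to hold it by.
- magnet: orange triangular welding magnet, 20 mm thick, about 70 mm legs, lying flat; bystander, to be left where it is; origin at its underside
- disc: brown-red grinding disc, 115 mm across, 12 mm thick, lying flat; bystander, to be left where it is; origin at its underside
- spray: yellow spray can, 58 mm across, 160 mm tall, upright; bystander, to be left where it is; origin at its underside
- tube: square steel tube offcut, 180 x 30 x 30 mm, lying; bystander, to be left where it is; origin at its underside
Things that resemble listed ones, but are neither listed nor needed, are in the scene too. What is shaped like the part that bears brush_center but black is not meant.

How it is judged:
By the outcome, as a careful person would: the job done as asked, in the order asked, and still so for the second after the job is handed in, with the robot touching nothing.
It also fails if it takes over 72 s, if anything falls off the work surface, if the arm or the gripper's body presses on something with over 40 N, if the wrist force passes 120 N, or if a joint passes its speed limit or range.

## Robot

A 6-joint arm with a two-finger parallel gripper is mounted at the origin on the work surface. World frame = base frame: x ahead of the robot, y to its left, z up, the work surface at z = 0. Lengths are in m, angles in rad, forces in N, time in s.
With the tool pointing down it reaches from about 0.25 to 0.725 m from the base axis. Payload 9.7 kg.
Tool frame: the origin (TCP) lies between the finger pads; the fingertips stand 14 mm ahead of it and the grasp point (between the pads) lies 5 mm behind it; z points along the fingers, y is the line along which they close (so a half turn about z gives the same grasp; the last joint's range is limited). The gripper opens to 85 mm and grips with 20 to 120 N. Pads are 22 mm wide; open, the fingers measure 114 mm over their backs; the gripper's body (76 mm by 85 mm) begins 54 mm behind the grasp point. The pads swing forward as they close: fully open they stand 13 mm farther back than shut.
Start: joints at [1.261, 0.087, 0.176, 1.66, 0, 1.571], TCP at [0.168, 0.524, 0.245] pointing down, gripper open.
Joint ranges: [-3.13, 3.13], [-0.85, 1.81], [-1.15, 1.24], [-2.2, 2.28], [-1.44, 1.52], [-3.14, 3.14]. Speed limits (rad/s): [2.22, 2.22, 2.57, 3.14, 3.14, 3.14].

## Interface

Orientations are given as a rotation vector (axis times angle).
In Python, from workcell import arm gives the robot as it stands. The module is installed in compiled form; this text tells all that it offers.
- The arm moves only by the shell command python3 -m jog 'ROWS' [FORCE]. ROWS is JSON, a list of rows, each an object of numbers: "tx", "ty", "tz": the shift along the tool's x, y, z each as a share of 0.03 m, from -1 to 1; "wx", "wy", "wz": the turn, a rotation vector about the tool's x, y, z each as a share of 0.1 rad, from -1 to 1; "jaw": the closure, from -1 (fully open) to 1 (shut). In form: [{"tx": .., "ty": .., "tz": .., "wx": .., "wy": .., "wz": .., "jaw": ..}, ...]. A call has 1 to 20 rows; each row shifts and turns the commanded pose from where the row before left it, along the tool's axes as they then stand; what a row does not reach is not made up. A row lasts 1/10 s, in which the tool goes at most 50 mm and 8.59 degrees, less where a joint would pass 70% of its speed; a pose out of reach is approached as far as the arm can. A call with a number of a shift or a turn outside -1 to 1 is refused whole. A call with a gripper value outside its range is refused whole. The fingers move at their own pace and stop on an object; FORCE is the grip in N (left out, the last holds). Time passes only in rows, so rows that do not move let the fingers close. It gives the time, the measured TCP pose, the force, the opening and the grip force at its end, in the units of the state.
- arm.state(): the state, without advancing time (a new reading comes with each control period).
- arm.camera(name): name is "scene" or "top" or "wrist"; returns the picture (400x640x3 uint8, red, green, blue); there is no depth.
- arm.get_calibration(name): a dict with "fov_y" (degrees; the focal length in pixels is half the picture's height over the tangent of half this angle, whatever the lens; pixels are square), "cx", "cy" (the principal point, pixels), "rvec" (rotation vector, rad) and "tvec" (3), from world to camera coordinates, as OpenCV has them. Camera axes: x right, y down, z forward; pixel columns grow to the right and rows downward; lengths in m; the calibration is good to about 2 mm. The wrist camera is an equidistant fisheye: a pixel r from the principal point sees the ray r / f radians off the axis. A picture is of the moment at which its call begins: read the wrist's pose just before it. get_calibration takes no time and is no camera call; for the wrist camera it gives the pose at the moment of the call.
- arm.close_job(): hands the job in; it is judged then, once.
The state is a dict: "time": time; "joint_positions": joint angles; "qd": joint speeds; "joint_torque": joint torques, N m; "eef_pos": TCP position; "eef_rot": TCP orientation; "ft_force": force on the tool from outside, world axes, zero at the start; "moment": the same for the moment, N m; "opening": opening from 0.0 (shut) to 1.0 (fully open); "grip_force": force on a finger pad.
Only numpy, scipy, OpenCV 4.12 (cv2) and the standard library are available. Lean on these libraries where they do the work, as an engineer would, in place of code of your own. Each camera call takes 0.05 s, during which the arm holds its last target. There are 200 camera calls.

## Working session

There is one attempt and no reset: what is moved stays moved. The work goes in short steps, Python scripts to look and compute and a shell command to move; the robot and the scene stay as the last step left them, time stands still between calls to the robot, and variables do not carry over. Pictures are saved under pics/ and viewed, at most 10 in all, crops included, and the job is handed in when it is done.

```bash
mkdir -p pics
cat > h.py <<'E'
import numpy as np, cv2
from scipy.spatial.transform import Rotation as R
from workcell import arm
def ray(name,u,v,c=None):
    c=c or arm.get_calibration(name); f=200/np.tan(np.radians(c["fov_y"])/2)
    x,y=(u-c["cx"])/f,(v-c["cy"])/f
    if name=="wrist":
        r=np.hypot(x,y); s=np.sin(r)/r if r>1e-9 else 1; d=np.array([x*s,y*s,np.cos(r)])
    else: d=np.array([x,y,1.]); d/=np.linalg.norm(d)
    M=R.from_rotvec(c["rvec"]).as_matrix(); return -M.T@np.array(c["tvec"]),M.T@d
def onz(name,u,v,z):
    o,d=ray(name,u,v); return o+d*(z-o[2])/d[2]
def tri(a,b):
    (o1,d1),(o2,d2)=ray(*a),ray(*b); t=np.linalg.lstsq(np.c_[d1,-d2],o2-o1,rcond=None)[0]
    p,q=o1+t[0]*d1,o2+t[1]*d2; return (p+q)/2,np.linalg.norm(p-q)
def proj(name,p):
    c=arm.get_calibration(name); f=200/np.tan(np.radians(c["fov_y"])/2)
    q=R.from_rotvec(c["rvec"]).as_matrix()@np.array(p)+np.array(c["tvec"]); 
    return q[:2]/q[2]*f+[c["cx"],c["cy"]]
E
python3 - <<'E'
from h import *
np.set_printoptions(precision=3,suppress=True)
a=[arm.camera(n) for n in("scene","top","wrist")]
for n,i in zip(("scene","top","wrist"),a): np.save(f"pics/{n}.npy",i)
for n in("scene","top"):
    c=arm.get_calibration(n); o,d=ray(n,320,200); print(n,c["fov_y"],o,d)
cv2.imwrite("pics/scene.png",a[0][:,:,::-1]); cv2.imwrite("pics/top.png",a[1][:,:,::-1]); cv2.imwrite("pics/wrist.png",a[2][:,:,::-1])
s=arm.state();print(s["time"],s["eef_rot"],s["opening"],s["ft_force"])
E
```

```text
scene 52.70677819811281 [1.641 0.222 0.971] [-0.823 -0.139 -0.55 ]
top 50.97404456195619 [0.413 0.007 1.557] [ 0.076  0.035 -0.997]
0.15 [-0.485 -3.104  0.002] 1.0006057538705853 [-0.231 -0.147  0.453]
```

View pics/scene.png

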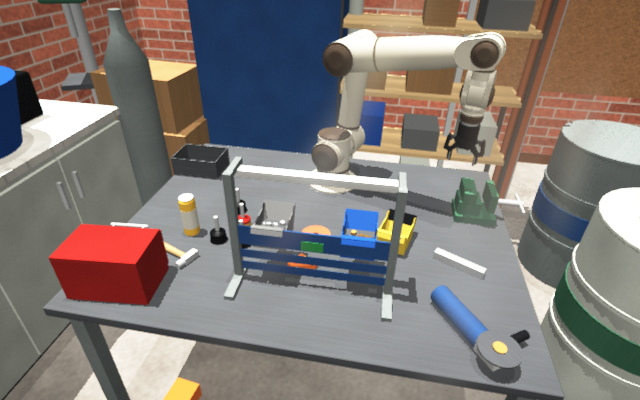

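View pics/top.png

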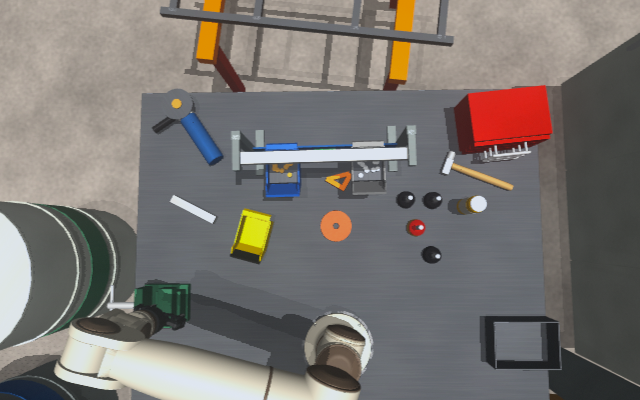

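The top view shows the yellow bin at (252,236), with its black grip at the lower end near (247,258). The blue bin is at (283,170) and the grey bin at (370,170), with the vacant place between them; its green tag is at scene (312,247). There are four cup brushes: red at (416,228), and black at (406,199), (433,199) and (431,255). The red one fits the description. I'll enlarge to confirm.

Run:
```python
from h import *
np.set_printoptions(precision=3,suppress=True)
t=np.load("pics/top.npy");s=np.load("pics/scene.npy")
def crop(i,x,y,w,h,k): return cv2.resize(i[y:y+h,x:x+w],None,fx=k,fy=k,interpolation=cv2.INTER_CUBIC)
A=crop(t,220,200,80,60+15,5)[:375]; B=crop(t,385,190,80,75,5); C=crop(s,222,160,200,56*2,4)[:448]
C=cv2.resize(C,(400,224)); 
out=np.vstack([np.hstack([A,B]),np.hstack([C,cv2.resize(s[180:292,222:422][:, :],(400,224))])])
out=np.vstack([np.hstack([A,B]),np.hstack([cv2.resize(s[205:261,225:325],(400,224),interpolation=2),cv2.resize(s[205:261,325:425],(400,224),interpolation=2)])])
cv2.imwrite("pics/crop1.png",out[:,:,::-1]);print(out.shape)
for n,i in(("top",t),("scene",s)):
    h=cv2.cvtColor(i,cv2.COLOR_RGB2HSV)
    for nm,lo,hi in(("green",(50,120,60),(75,255,255)),("yellow",(25,180,120),(33,255,255)),("red",(0,190,120),(5,255,255)),("white",(0,0,190),(180,50,255))):
        m=cv2.inRange(h,lo,hi);N,_,st,ce=cv2.connectedComponentsWithStats(m)
        print(n,nm,[(list(map(int,st[k])),ce[k].round(1).tolist()) for k in range(1,N) if st[k][4]>40 ][:7])
```

```text
(599, 800, 3)
top green [([179, 285, 9, 9, 44], [183.8, 287.5]), ([162, 289, 10, 5, 42], [167.1, 290.7])]
top yellow [([231, 209, 40, 52, 1156], [253.3, 232.1])]
top red [([468, 86, 84, 61, 4116], [509.5, 115.3]), ([410, 220, 15, 16, 128], [415.9, 227.3])]
top white [([493, 143, 38, 14, 106], [512.2, 151.9]), ([241, 148, 166, 16, 1900], [323.3, 155.2]), ([443, 152, 12, 22, 128], [448.4, 163.4]), ([170, 195, 46, 28, 369], [192.8, 208.9]), ([471, 196, 16, 16, 197], [478.4, 203.3]), ([3, 198, 68, 40, 120], [36.7, 210.5]), ([80, 210, 30, 29, 45], [96.4, 222.5])]
scene green [([301, 242, 22, 10, 188], [311.5, 246.5])]
scene yellow []
scene red [([50, 225, 110, 79, 3123], [109.5, 249.2]), ([69, 281, 51, 20, 504], [92.3, 291.8])]
scene white [([335, 29, 171, 29, 2714], [408.0, 43.7]), ([488, 71, 8, 11, 43], [491.4, 76.6]), ([469, 82, 18, 12, 132], [477.9, 88.0]), ([0, 99, 118, 79, 3301], [53.1, 128.4]), ([562, 119, 78, 46, 2441], [606.4, 138.6]), ([347, 126, 16, 13, 49], [355.2, 131.7]), ([316, 135, 25, 20, 146], [329.6, 144.3])]
```

View pics/crop1.png

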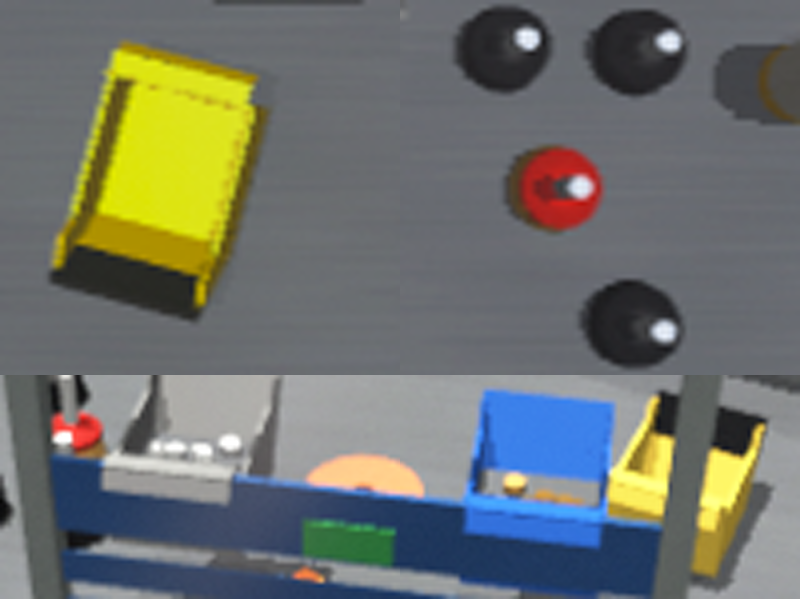

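Run:
```python
from h import *
np.set_printoptions(precision=3,suppress=True)
a=onz("scene",238,225,.215);b=onz("scene",390,241.2,.215);g=onz("scene",312,233.2,.215)
print("rail",a,b,g,"yaw",np.degrees(np.arctan2(-(b-a)[0],(b-a)[1])))
t=np.load("pics/top.npy");m=cv2.inRange(cv2.cvtColor(t,cv2.COLOR_RGB2HSV),(0,0,190),(180,50,255));m[:, :235]=0;m[:,412:]=0;m[:140]=0;m[170:]=0
r=cv2.minAreaRect(cv2.findNonZero(m));q=cv2.boxPoints(r);print("lamp",np.array([onz("top",*p,.382) for p in q]))
gl,gr=onz("top",230.4,256,.0796),onz("top",260,263.6,.0796)
ll,lr=onz("top",244.4,208.4,.087),onz("top",271.6,215,.087)
print("grip",gl,gr,(gl+gr)/2,"lip",ll,lr,(ll+lr)/2)
d=(ll+lr-gl-gr)/2;print("len",np.hypot(*d[:2]),"yaw",np.degrees(np.arctan2(d[1],d[0])),"yaw2",np.degrees(np.arctan2(-(ll-lr+gl-gr)[0],(ll-lr+gl-gr)[1])))
print("brush",onz("top",421,227.4,.105),"cup",onz("top",416.5,227.8,.046))
print("spray",onz("top",478.4,203.3,.16),"blk",[onz("top",*p,.105) for p in((410.5,197.6),(438.5,198.2),(438,256))])
s=arm.state();print(R.from_rotvec(s["eef_rot"]).as_matrix())
```

```text
rail [ 0.701 -0.191  0.215] [0.684 0.274 0.215] [0.694 0.041 0.215] yaw 2.0675102997792263
lamp [[ 0.652  0.273  0.382]
 [ 0.648 -0.195  0.382]
 [ 0.588 -0.194  0.382]
 [ 0.592  0.272  0.382]]
grip [0.33  0.374 0.08 ] [0.303 0.269 0.08 ] [0.316 0.322 0.08 ] lip [0.496 0.325 0.087] [0.473 0.229 0.087] [0.484 0.277 0.087]
len 0.1740867388086276 yaw -14.90926864252749 yaw2 -14.039409217287687
brush [ 0.427 -0.289  0.105] cup [ 0.426 -0.285  0.046]
spray [ 0.505 -0.468  0.16 ] blk [array([ 0.53 , -0.255,  0.105]), array([ 0.527, -0.351,  0.105]), array([ 0.33 , -0.344,  0.105])]
[[-0.952  0.305 -0.   ]
 [ 0.305  0.952 -0.001]
 [-0.    -0.001 -1.   ]]
```

The crop confirms the red-topped brush at (416,228), with its shank top at (421,227). The bin's grip faces the robot and the lip is at the far end. The tag sits between the grey and blue bins.

```bash
cat >> h.py <<'E'
from scipy.linalg import logm,expm
np.set_printoptions(precision=3,suppress=True)
def T(Rm,p): M=np.eye(4);M[:3,:3]=Rm;M[:3,3]=p;return M
def cur(): s=arm.state();return T(R.from_rotvec(s["eef_rot"]).as_matrix(),s["eef_pos"])
def tool(yaw,tilt,sgn=1):
    "yaw (deg) of leaning direction, tool x along +-y of that frame"
    Z=R.from_euler('z',yaw,degrees=True).as_matrix(); a=np.radians(tilt)
    z=np.array([np.sin(a),0,-np.cos(a)]);x=np.array([0,sgn,0.]);return Z@np.c_[x,np.cross(z,x),z]
def plan(tgt,N=None,start=None):
    D=np.linalg.inv(cur() if start is None else start)@tgt; w=R.from_matrix(D[:3,:3]).as_rotvec()
    n=N or 1
    while True:
        g=np.real(expm(np.real(logm(D))/n)); r=np.r_[g[:3,3]/.03,R.from_matrix(g[:3,:3]).as_rotvec()/.1]
        if N or (abs(r).max()<=.98 and np.linalg.norm(r[3:])<1.45 and np.linalg.norm(r[:3])<1.6): break
        n+=1
    print("N",n,"row tx ty tz wx wy wz",r.round(3)); return r
E
python3 - <<'E'
from h import *
t=np.load("pics/top.npy");m=cv2.inRange(cv2.cvtColor(t,cv2.COLOR_RGB2HSV),(0,0,190),(180,50,255))
N,l,st,ce=cv2.connectedComponentsWithStats(m);k=l[155,323];ys=[(u,np.nonzero(l[:,u]==k)[0].mean(),(l[:,u]==k).sum()) for u in range(246,403,6)]
ys=np.array(ys);p=np.polyfit(ys[:,0],ys[:,1],1)
a,b=onz("top",246,np.polyval(p,246),.382),onz("top",402,np.polyval(p,402),.382);print("lamp",a,b,ys[:,2],np.degrees(np.arctan2(-(a-b)[0],(a-b)[1])))
c=cur();o,d=ray("wrist",320,200);print("cam in tool",np.linalg.inv(c)@np.r_[o,1],c[:3,:3].T@d, arm.get_calibration("wrist")["fov_y"])
for sg in(1,-1):
    Rm=tool(-14.5,30,sg);g=np.array([.329,.318,.0644]);print(sg);plan(T(Rm,g-Rm[:,2]*.09))
E
```

```text
lamp [0.625 0.259 0.382] [ 0.634 -0.184  0.382] [12. 12. 11. 11. 11. 12. 12. 11. 11. 11. 12. 12. 12. 11. 11. 11. 12. 12.
 12. 11. 11. 11. 12. 12. 11. 11. 11.] 1.2490162903906572
cam in tool [ 0.069 -0.001 -0.128  1.   ] [-0.271  0.011  0.963] 65.70646984690485
1
N 16 row tx ty tz wx wy wz [-0.488 -0.063  0.243 -0.262 -0.247  0.923]
-1
N 17 row tx ty tz wx wy wz [-0.013 -0.437  0.321  0.236 -0.251 -0.933]
```

```bash
python3 -m jog '[{"tx":-0.488,"ty":-0.063,"tz":0.243,"wx":-0.262,"wy":-0.247,"wz":0.923,"jaw":-1},{"tx":-0.488,"ty":-0.063,"tz":0.243,"wx":-0.262,"wy":-0.247,"wz":0.923,"jaw":-1},{"tx":-0.488,"ty":-0.063,"tz":0.243,"wx":-0.262,"wy":-0.247,"wz":0.923,"jaw":-1},{"tx":-0.488,"ty":-0.063,"tz":0.243,"wx":-0.262,"wy":-0.247,"wz":0.923,"jaw":-1},{"tx":-0.488,"ty":-0.063,"tz":0.243,"wx":-0.262,"wy":-0.247,"wz":0.923,"jaw":-1},{"tx":-0.488,"ty":-0.063,"tz":0.243,"wx":-0.262,"wy":-0.247,"wz":0.923,"jaw":-1},{"tx":-0.488,"ty":-0.063,"tz":0.243,"wx":-0.262,"wy":-0.247,"wz":0.923,"jaw":-1},{"tx":-0.488,"ty":-0.063,"tz":0.243,"wx":-0.262,"wy":-0.247,"wz":0.923,"jaw":-1},{"tx":-0.488,"ty":-0.063,"tz":0.243,"wx":-0.262,"wy":-0.247,"wz":0.923,"jaw":-1},{"tx":-0.488,"ty":-0.063,"tz":0.243,"wx":-0.262,"wy":-0.247,"wz":0.923,"jaw":-1},{"tx":-0.488,"ty":-0.063,"tz":0.243,"wx":-0.262,"wy":-0.247,"wz":0.923,"jaw":-1},{"tx":-0.488,"ty":-0.063,"tz":0.243,"wx":-0.262,"wy":-0.247,"wz":0.923,"jaw":-1},{"tx":-0.488,"ty":-0.063,"tz":0.243,"wx":-0.262,"wy":-0.247,"wz":0.923,"jaw":-1},{"tx":-0.488,"ty":-0.063,"tz":0.243,"wx":-0.262,"wy":-0.247,"wz":0.923,"jaw":-1},{"tx":-0.488,"ty":-0.063,"tz":0.243,"wx":-0.262,"wy":-0.247,"wz":0.923,"jaw":-1},{"tx":-0.488,"ty":-0.063,"tz":0.243,"wx":-0.262,"wy":-0.247,"wz":0.923,"jaw":-1},{"jaw":-1},{"jaw":-1}]'
python3 - <<'E'
from h import *
s=arm.state();print(s["joint_positions"])
Rm=tool(-14.5,30);g=np.array([.329,.318,.0644]);plan(T(Rm,g-Rm[:,2]*.09),1)
i=arm.camera("wrist");np.save("pics/w1.npy",i);cv2.imwrite("pics/w1.png",i[:,:,::-1])
E
```

```text
[ 1.261  0.087  0.175  1.66  -0.     1.571]
N 1 row tx ty tz wx wy wz [-5.716 -4.972  3.418 -4.195 -3.949 14.768]invalid input at $[16]: expected keys tx, ty, tz, wx, wy, wz, jaw
```

View pics/w1.png

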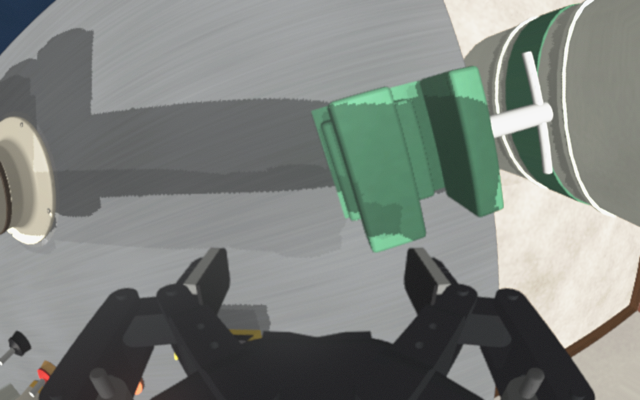

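The call was refused because every key is required, so the arm didn't move. The wrist view shows the green vise under the gripper at (420,160), with the gripper well above it.

```bash
python3 -m jog '[{"tx":-0.488,"ty":-0.063,"tz":0.243,"wx":-0.262,"wy":-0.247,"wz":0.923,"jaw":-1},{"tx":-0.488,"ty":-0.063,"tz":0.243,"wx":-0.262,"wy":-0.247,"wz":0.923,"jaw":-1},{"tx":-0.488,"ty":-0.063,"tz":0.243,"wx":-0.262,"wy":-0.247,"wz":0.923,"jaw":-1},{"tx":-0.488,"ty":-0.063,"tz":0.243,"wx":-0.262,"wy":-0.247,"wz":0.923,"jaw":-1},{"tx":-0.488,"ty":-0.063,"tz":0.243,"wx":-0.262,"wy":-0.247,"wz":0.923,"jaw":-1},{"tx":-0.488,"ty":-0.063,"tz":0.243,"wx":-0.262,"wy":-0.247,"wz":0.923,"jaw":-1},{"tx":-0.488,"ty":-0.063,"tz":0.243,"wx":-0.262,"wy":-0.247,"wz":0.923,"jaw":-1},{"tx":-0.488,"ty":-0.063,"tz":0.243,"wx":-0.262,"wy":-0.247,"wz":0.923,"jaw":-1},{"tx":-0.488,"ty":-0.063,"tz":0.243,"wx":-0.262,"wy":-0.247,"wz":0.923,"jaw":-1},{"tx":-0.488,"ty":-0.063,"tz":0.243,"wx":-0.262,"wy":-0.247,"wz":0.923,"jaw":-1},{"tx":-0.488,"ty":-0.063,"tz":0.243,"wx":-0.262,"wy":-0.247,"wz":0.923,"jaw":-1},{"tx":-0.488,"ty":-0.063,"tz":0.243,"wx":-0.262,"wy":-0.247,"wz":0.923,"jaw":-1},{"tx":-0.488,"ty":-0.063,"tz":0.243,"wx":-0.262,"wy":-0.247,"wz":0.923,"jaw":-1},{"tx":-0.488,"ty":-0.063,"tz":0.243,"wx":-0.262,"wy":-0.247,"wz":0.923,"jaw":-1},{"tx":-0.488,"ty":-0.063,"tz":0.243,"wx":-0.262,"wy":-0.247,"wz":0.923,"jaw":-1},{"tx":-0.488,"ty":-0.063,"tz":0.243,"wx":-0.262,"wy":-0.247,"wz":0.923,"jaw":-1},{"tx":0,"ty":0,"tz":0,"wx":0,"wy":0,"wz":0,"jaw":-1},{"tx":0,"ty":0,"tz":0,"wx":0,"wy":0,"wz":0,"jaw":-1}]'
python3 - <<'E'
from h import *
s=arm.state();print(s["joint_positions"])
Rm=tool(-14.5,30);g=np.array([.329,.318,.0644]);plan(T(Rm,g-Rm[:,2]*.09),1)
i=arm.camera("wrist");np.save("pics/w2.npy",i);cv2.imwrite("pics/w2.png",i[:,:,::-1])
E
```

```text
time: 2.0
eef_pos: [0.2856, 0.3301, 0.1428]
eef_rot: [2.128, 1.652, 0.442]
ft_force: [-0.3, 0.8, 0.2]
opening: 1.002
grip_force: 0.0
[ 1.169 -0.33  -0.469  1.345 -0.516  2.967]
N 1 row tx ty tz wx wy wz [-0.027 -0.005  0.013 -0.007 -0.014  0.022]
```

View pics/w2.png

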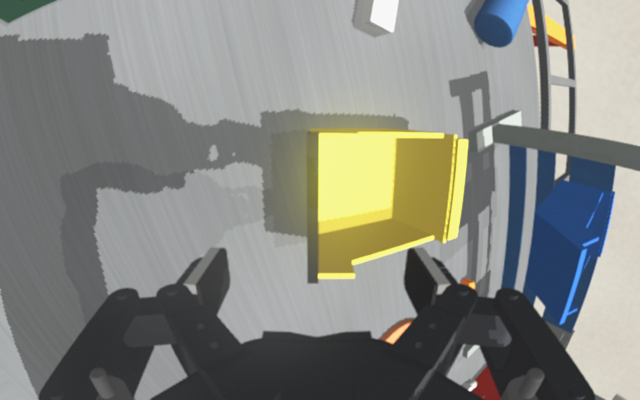

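The wrist view shows the bin square to the tool. Its grip's top edge runs from (311,131) to (313,282), between the open fingers, and its lip is at (458,190).

Run:
```python
from h import *
# outer top edge of the grip (outer face corner: z about .0796-.002) and inner
a,b=onz("wrist",309,131,.0776),onz("wrist",308.5,282,.0776)
a2,b2=onz("wrist",318,131,.0816),onz("wrist",317.5,281,.0816)
print(a,b,np.linalg.norm(a-b),(a+b)/2,a2,b2,(a2+b2)/2)
for p,q in((a,b),(a2,b2)):
  d=p-q;print("yaw",np.degrees(np.arctan2(-d[0],d[1])))
e,f=onz("wrist",469,139,.085),onz("wrist",456,243,.085);print(e,f,(e+f)/2,np.linalg.norm(e-f),np.degrees(np.arctan2(-(e-f)[0],(e-f)[1])))
```

```text
[0.331 0.379 0.078] [0.303 0.273 0.078] 0.1095243010087359 [0.317 0.326 0.078] [0.335 0.378 0.082] [0.308 0.273 0.082] [0.322 0.325 0.082]
yaw -15.018147028510096
yaw -14.473048062958927
[0.499 0.329 0.085] [0.47  0.223 0.085] [0.484 0.276 0.085] 0.10971354559878613 -15.520104080852997
```

Run:
```python
from h import *
Rm=tool(-15,30);g=np.array([.3285,.3215,.0644]);plan(T(Rm,g+Rm[:,2]*.004),6)
```

```text
N 6 row tx ty tz wx wy wz [ 0.013 -0.008  0.522 -0.001 -0.01   0.015]
```

```bash
python3 -m jog '[{"tx":0.013,"ty":-0.008,"tz":0.522,"wx":0,"wy":-0.01,"wz":0.015,"jaw":-1},{"tx":0.013,"ty":-0.008,"tz":0.522,"wx":0,"wy":-0.01,"wz":0.015,"jaw":-1},{"tx":0.013,"ty":-0.008,"tz":0.522,"wx":0,"wy":-0.01,"wz":0.015,"jaw":-1},{"tx":0.013,"ty":-0.008,"tz":0.522,"wx":0,"wy":-0.01,"wz":0.015,"jaw":-1},{"tx":0.013,"ty":-0.008,"tz":0.522,"wx":0,"wy":-0.01,"wz":0.015,"jaw":-1},{"tx":0.013,"ty":-0.008,"tz":0.522,"wx":0,"wy":-0.01,"wz":0.015,"jaw":-1},{"tx":0,"ty":0,"tz":0,"wx":0,"wy":0,"wz":0,"jaw":-1},{"tx":0,"ty":0,"tz":0,"wx":0,"wy":0,"wz":0,"jaw":0.5},{"tx":0,"ty":0,"tz":0,"wx":0,"wy":0,"wz":0,"jaw":1},{"tx":0,"ty":0,"tz":0,"wx":0,"wy":0,"wz":0,"jaw":1},{"tx":0,"ty":0,"tz":0,"wx":0,"wy":0,"wz":0,"jaw":1},{"tx":0,"ty":0,"tz":0,"wx":0,"wy":0,"wz":0,"jaw":1},{"tx":0,"ty":0,"tz":0,"wx":0,"wy":0,"wz":0,"jaw":1},{"tx":0,"ty":0,"tz":0,"wx":0,"wy":0,"wz":0,"jaw":1},{"tx":0,"ty":0,"tz":0,"wx":0,"wy":0,"wz":0,"jaw":1}]' 80
python3 - <<'E'
from h import *
s=arm.state();print(s["joint_positions"],s["grip_force"],s["opening"],cur())
i=arm.camera("wrist");np.save("pics/w3.npy",i);cv2.imwrite("pics/w3.png",i[:,:,::-1])
E
```

```text
time: 3.55
eef_pos: [0.3304, 0.3203, 0.0605]
eef_rot: [2.138, 1.637, 0.438]
ft_force: [-0.7, 0.2, 0.1]
opening: 0.083
grip_force: 78.2
[ 1.059 -0.282 -0.595  1.117 -0.506  2.858] 78.19789409637451 0.08336390240045871 [[ 0.261  0.836  0.483  0.33 ]
 [ 0.965 -0.226 -0.131  0.32 ]
 [-0.     0.5   -0.866  0.06 ]
 [ 0.     0.     0.     1.   ]]
```

View pics/w3.png

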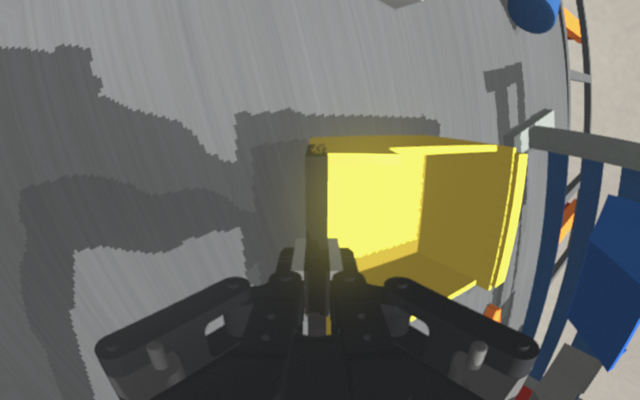

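The pinch looks square: the grip is between the pads at (316,250) with an opening of 7 mm. Next I'll refine the rail from both fixed views.

Run:
```python
from h import *
for n,cols,r0,r1 in(("top",list(range(304,344)),135,160),("scene",list(range(297,338)),224,240)):
    i=np.load(f"pics/{n}.npy");h=cv2.cvtColor(i,cv2.COLOR_RGB2HSV);b=cv2.inRange(h,(100,120,30),(125,255,255))
    allc=[];w=i[:,:,2].astype(float)-i[:,:,0]
    rng=cols if n=="scene" else range(243,405)
    for u in rng:
        k=np.nonzero(b[r0:r1,u])[0]
        if len(k)>=1:
            v=r0+k[0]; lo,hi=w[v-3,u],w[min(v+3,399),u]
            seg=w[v-3:v+2,u]; 
            # subpixel crossing of half level
            L=(w[v-3,u]+w[v+1,u])/2
            j=[q for q in range(4) if (seg[q]-L)*(seg[q+1]-L)<=0 and seg[q]!=seg[q+1]]
            if j: q=j[0];allc.append((u,v-3+q+(L-seg[q])/(seg[q+1]-seg[q])))
    a=np.array(allc);p=np.polyfit(*a.T,1)
    for _ in range(4):
        e=abs(a[:,1]-np.polyval(p,a[:,0]));k=e<max(.4,1.5*np.median(e));p=np.polyfit(*a[k].T,1)
    u0,u1=a[k][:,0].min(),a[k][:,0].max();A,B=[onz(n,u,np.polyval(p,u),.215) for u in(u0,u1)]
    d=B-A if B[1]>A[1] else A-B
    m=A+(B-A)*(.041-A[1])/(B-A)[1]
    print(n,k.sum(),len(a),u0,u1,"yaw",np.degrees(np.arctan2(-d[0],d[1])),"rear edge at y=.041",m)
i=np.load("pics/scene.npy");m=cv2.inRange(cv2.cvtColor(i,cv2.COLOR_RGB2HSV),(50,120,60),(75,255,255));m[:, :290]=0;m[:,335:]=0;m[:235]=0;m[260:]=0
M=cv2.moments(m,True);u,v=M["m10"]/M["m00"],M["m01"]/M["m00"]
o,d=ray("scene",u,v);t=(.695-o[0])/d[0];print("tag",o+t*d)
```

```text
top 77 112 253.0 396.0 yaw 1.249873110094931 rear edge at y=.041 [0.695 0.041 0.215]
scene 36 41 300.0 337.0 yaw 1.7115581428097486 rear edge at y=.041 [0.692 0.041 0.215]
tag [0.695 0.04  0.163]
```

```bash
cat >> h.py <<'E'
bay=np.array([.6905,.040,.215]); ry=1.35
def bin_T(): # tool pose -> lip pose in the tool, from the grasp
    G=T(R.from_rotvec([2.138,1.637,.438]).as_matrix(),[.3304,.3203,.0605])
    L=T(tool(-15.15,0)@np.linalg.inv(tool(0,0)),[.3282,.3209,.0644]); L=L@T(np.eye(3),[.149,0,.0186])
    return np.linalg.inv(G)@L
def lip_goal(dx,dy,dz,yaw=ry,pitch=0):
    L=T(R.from_euler('zy',[yaw,pitch],degrees=True).as_matrix(),bay)@T(np.eye(3),[dx,dy,dz]); return L@np.linalg.inv(bin_T())
E
python3 - <<'E'
from h import *
c=cur();c[2,3]+=.06
g=lip_goal(-.17,0,.035);print(g);plan(g,start=c);plan(lip_goal(-.0,0,.035),start=g)
E
```

```text
[[-0.024  0.866  0.499  0.374]
 [ 1.     0.021  0.012  0.033]
 [-0.     0.499 -0.866  0.228]
 [ 0.     0.     0.     1.   ]]
N 10 row tx ty tz wx wy wz [-0.934  0.415 -0.172  0.001  0.144 -0.249]
N 6 row tx ty tz wx wy wz [-0.     0.818  0.472 -0.    -0.     0.   ]
```

```bash
python3 -m jog '[{"tx":0,"ty":0.333,"tz":-0.577,"wx":0,"wy":0,"wz":0,"jaw":1},{"tx":0,"ty":0.333,"tz":-0.577,"wx":0,"wy":0,"wz":0,"jaw":1},{"tx":0,"ty":0.333,"tz":-0.577,"wx":0,"wy":0,"wz":0,"jaw":1},{"tx":-0.934,"ty":0.415,"tz":-0.172,"wx":0,"wy":0.144,"wz":-0.249,"jaw":1},{"tx":-0.934,"ty":0.415,"tz":-0.172,"wx":0,"wy":0.144,"wz":-0.249,"jaw":1},{"tx":-0.934,"ty":0.415,"tz":-0.172,"wx":0,"wy":0.144,"wz":-0.249,"jaw":1},{"tx":-0.934,"ty":0.415,"tz":-0.172,"wx":0,"wy":0.144,"wz":-0.249,"jaw":1},{"tx":-0.934,"ty":0.415,"tz":-0.172,"wx":0,"wy":0.144,"wz":-0.249,"jaw":1},{"tx":-0.934,"ty":0.415,"tz":-0.172,"wx":0,"wy":0.144,"wz":-0.249,"jaw":1},{"tx":-0.934,"ty":0.415,"tz":-0.172,"wx":0,"wy":0.144,"wz":-0.249,"jaw":1},{"tx":-0.934,"ty":0.415,"tz":-0.172,"wx":0,"wy":0.144,"wz":-0.249,"jaw":1},{"tx":-0.934,"ty":0.415,"tz":-0.172,"wx":0,"wy":0.144,"wz":-0.249,"jaw":1},{"tx":-0.934,"ty":0.415,"tz":-0.172,"wx":0,"wy":0.144,"wz":-0.249,"jaw":1},{"tx":0,"ty":0,"tz":0,"wx":0,"wy":0,"wz":0,"jaw":1},{"tx":0,"ty":0,"tz":0,"wx":0,"wy":0,"wz":0,"jaw":1}]' 100
python3 - <<'E'
from h import *
plan(lip_goal(-.17,0,.035),1);print(arm.state()["moment"]);print(cur());plan(lip_goal(0,0,.030),8)
i=arm.camera("wrist");np.save("pics/w4.npy",i);cv2.imwrite("pics/w4.png",i[:,:,::-1])
E
```

```text
time: 5.1
eef_pos: [0.3842, 0.037, 0.2303]
eef_rot: [1.918, 1.952, 0.505]
ft_force: [-0.8, -0.5, -2.1]
opening: 0.08
grip_force: 98.6
N 1 row tx ty tz wx wy wz [-0.144 -0.347 -0.087 -0.126  0.076 -0.045]
[-0.009  0.764 -0.053]
[[-0.016  0.872  0.488  0.384]
 [ 1.     0.017  0.004  0.037]
 [-0.004  0.488 -0.873  0.23 ]
 [ 0.     0.     0.     1.   ]]
N 8 row tx ty tz wx wy wz [-0.015  0.563  0.356 -0.016  0.01  -0.006]
```

View pics/w4.png

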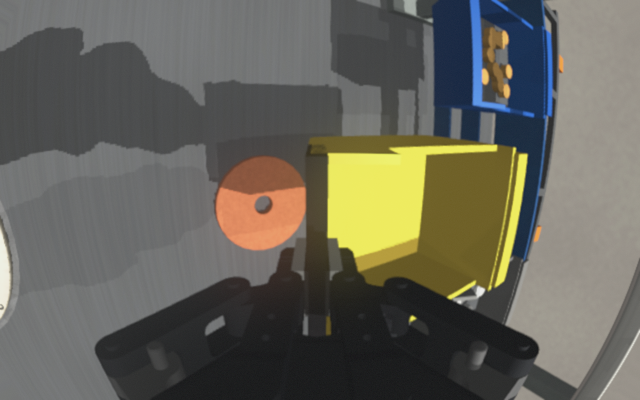

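The bin sits in the hand exactly as it did at the grasp: lip at (510,220) and grip at (316,250), no slip. The blue bin is at (495,55), clear of it.

```bash
python3 -m jog '[{"tx":-0.015,"ty":0.563,"tz":0.356,"wx":-0.016,"wy":0.01,"wz":-0.006,"jaw":1},{"tx":-0.015,"ty":0.563,"tz":0.356,"wx":-0.016,"wy":0.01,"wz":-0.006,"jaw":1},{"tx":-0.015,"ty":0.563,"tz":0.356,"wx":-0.016,"wy":0.01,"wz":-0.006,"jaw":1},{"tx":-0.015,"ty":0.563,"tz":0.356,"wx":-0.016,"wy":0.01,"wz":-0.006,"jaw":1},{"tx":-0.015,"ty":0.563,"tz":0.356,"wx":-0.016,"wy":0.01,"wz":-0.006,"jaw":1},{"tx":-0.015,"ty":0.563,"tz":0.356,"wx":-0.016,"wy":0.01,"wz":-0.006,"jaw":1},{"tx":-0.015,"ty":0.563,"tz":0.356,"wx":-0.016,"wy":0.01,"wz":-0.006,"jaw":1},{"tx":-0.015,"ty":0.563,"tz":0.356,"wx":-0.016,"wy":0.01,"wz":-0.006,"jaw":1},{"tx":0,"ty":0,"tz":0,"wx":0,"wy":0,"wz":0,"jaw":1},{"tx":0,"ty":0,"tz":0,"wx":0,"wy":0,"wz":0,"jaw":1},{"tx":0,"ty":0,"tz":0,"wx":0,"wy":0,"wz":0,"jaw":1}]'
python3 - <<'E'
from h import *
plan(lip_goal(0,0,.03),1)
i=arm.camera("scene");np.save("pics/s5.npy",i)
w=arm.camera("wrist")
o=np.vstack([cv2.resize(i[200:275,225:405],(720,300),interpolation=2),cv2.resize(w[100:300,240:640],(720,300))[:,:720]])
cv2.imwrite("pics/s5.png",o[:,:,::-1])
# predicted lip corners of the current pose
L=cur()@bin_T();print(L[:3,3],[ (proj("scene",(L@np.r_[p,1])[:3])) for p in((.009,.05,0.004),(.009,-.05,.004))])
E
```

```text
time: 6.25
eef_pos: [0.5433, 0.0397, 0.2227]
eef_rot: [1.9, 1.96, 0.524]
ft_force: [-0.4, -0.4, -1.8]
opening: 0.076
grip_force: 98.6
N 1 row tx ty tz wx wy wz [-0.105  0.01   0.014  0.    -0.033  0.056]
[0.69  0.043 0.246] [array([329.55 , 226.838]), array([296.27 , 223.223])]
```

View pics/s5.png

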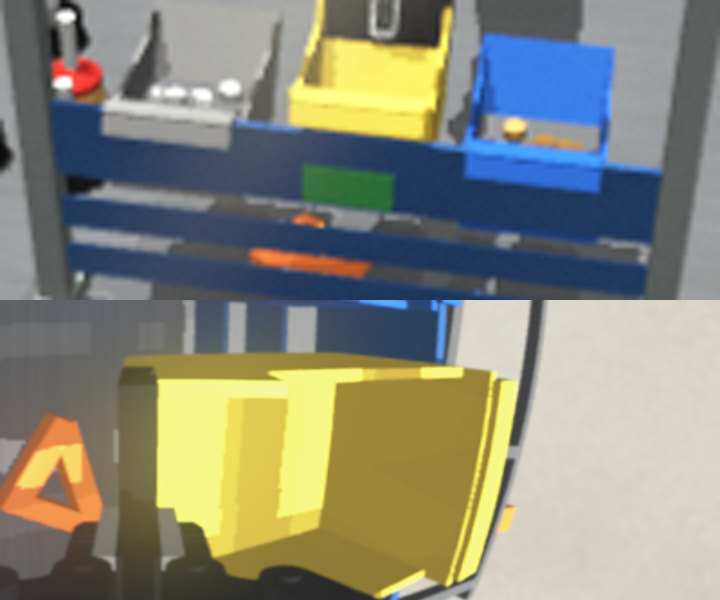

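Top half: the bin hovers above the rail between the grey and blue bins, about 10 mm towards the blue one, with its lip edge from (290,128) to (440,140). Bottom half: the lip's rear edge as seen in the hand. I'll check its lateral and yaw offsets.

Run:
```python
from h import *
L=cur()@bin_T();Li=np.linalg.inv(L)
def on(name,u,v,z):
    o,d=ray(name,u,v);o=(Li@np.r_[o,1])[:3];d=L[:3,:3].T@d;return o+d*(z-o[2])/d[2]
# lip rear top edge in crop of the wrist: u=240+x*400/720, v=100+y*200/300 (y minus 300)
for x,y in((516,80),(468,284),(492,72),(445,275)): print("w",on("wrist",240+x*400/720,100+y*200/300,.004))
i=np.load("pics/s5.npy");h=cv2.cvtColor(i,cv2.COLOR_RGB2HSV);m=cv2.inRange(h,(20,90,90),(33,255,255))
pts=[]
for u in range(299,335):
    k=np.nonzero(m[205:245,u])[0]
    if len(k):pts.append((u,205+k.max()))
p=np.array(pts,float);print(p[[0,len(p)//2,-1]]);q=np.polyfit(*p[3:-3].T,1);print("slope",q[0])
for u in(299,334): print("s flange bottom",on("scene",u,np.polyval(q,u)+.5,-.014))
r=np.nonzero(m[228])[0];r=r[(r>290)&(r<345)];print("row228",r.min(),r.max(), on("scene",r.min(),228,0),on("scene",r.max(),228,0))
```

```text
w [0.007 0.051 0.004]
w [ 0.005 -0.056  0.004]
w [-0.019  0.055  0.004]
w [-0.023 -0.039  0.004]
[[299. 230.]
 [317. 233.]
 [334. 232.]]
slope 0.11323692992213653
s flange bottom [ 0.023 -0.039 -0.014]
s flange bottom [ 0.024  0.066 -0.014]
row228 297 334 [ 0.026 -0.044  0.   ] [0.007 0.063 0.   ]
```

Run:
```python
from h import *
i=np.load("pics/s5.npy")
for v in(223,225,227,229,231,233): print(v,[(u,i[v,u,0],i[v,u,2]) for u in list(range(294,302))+list(range(326,340))].__str__().replace("np.uint8(","").replace(")",""))
t=np.load("pics/top.npy")
# lip ends of fixed bins in the first scene image, and of the rail
L=cur()@bin_T()
for nm,P in(("lip rear top",[(.012,s*.05,.004) for s in(1,-1)]),("flange bot",[(.016,s*.05,-.014) for s in(1,-1)]),("wall rear bot",[(-.005,s*.054,-.083) for s in(1,-1)])): print(nm,[proj("scene",(L@np.r_[p,1])[:3]) for p in P])
for k in(1,-1): print("neigh",[proj("scene",bay+np.array([.012-.0236*(k*.14+s*.05),k*.14+s*.05,-.01])) for s in(1,-1)])
```

```text
223 [(294, 163, 161, (295, 164, 161, (296, 167, 150, (297, 226, 127, (298, 254, 127, (299, 255, 141, (300, 255, 141, (301, 255, 141, (326, 254, 108, (327, 253, 105, (328, 253, 106, (329, 253, 106, (330, 253, 106, (331, 253, 105, (332, 254, 114, (333, 254, 107, (334, 183, 54, (335, 126, 44, (336, 141, 104, (337, 155, 158, (338, 157, 161, (339, 157, 161]
225 [(294, 161, 158, (295, 161, 158, (296, 164, 150, (297, 201, 116, (298, 240, 101, (299, 242, 101, (300, 244, 103, (301, 247, 108, (326, 255, 137, (327, 255, 137, (328, 255, 135, (329, 255, 134, (330, 255, 129, (331, 255, 123, (332, 255, 125, (333, 252, 105, (334, 124, 35, (335, 131, 64, (336, 147, 124, (337, 157, 160, (338, 156, 160, (339, 156, 161]
227 [(294, 161, 158, (295, 161, 158, (296, 170, 152, (297, 220, 126, (298, 247, 106, (299, 248, 104, (300, 248, 105, (301, 248, 105, (326, 254, 117, (327, 254, 118, (328, 254, 119, (329, 255, 122, (330, 254, 112, (331, 231, 77, (332, 196, 59, (333, 205, 64, (334, 124, 37, (335, 131, 78, (336, 150, 140, (337, 154, 156, (338, 155, 157, (339, 149, 151]
229 [(294, 160, 157, (295, 159, 156, (
[... 609 characters left out ...]
37, 86, 90, (338, 87, 90, (339, 88, 92]
233 [(294, 74, 103, (295, 73, 102, (296, 74, 103, (297, 73, 108, (298, 76, 121, (299, 72, 115, (300, 70, 106, (301, 69, 108, (326, 246, 87, (327, 247, 88, (328, 249, 90, (329, 247, 88, (330, 233, 75, (331, 171, 49, (332, 156, 44, (333, 124, 37, (334, 135, 88, (335, 157, 153, (336, 147, 152, (337, 110, 113, (338, 84, 88, (339, 84, 87]
lip rear top [array([329.416, 227.445]), array([296.068, 223.817])]
flange bot [array([329.034, 233.106]), array([295.869, 229.445])]
wall rear bot [array([330.474, 246.745]), array([296.218, 242.833])]
neigh [array([374.418, 244.78 ]), array([340.888, 240.894])]
neigh [array([282.143, 234.086]), array([250.368, 230.403])]
```

Run:
```python
from h import *
plan(lip_goal(-.002,-.004,.014,pitch=-1.5),4);plan(lip_goal(-.002,-.004,.006,pitch=-1.5),4,start=lip_goal(-.002,-.004,.014,pitch=-1.5))
```

```text
N 4 row tx ty tz wx wy wz [-0.055 -0.098  0.142 -0.063 -0.009  0.011]
N 4 row tx ty tz wx wy wz [ 0.    -0.033  0.058 -0.    -0.    -0.   ]
```

```bash
python3 -m jog '[{"tx":-0.055,"ty":-0.098,"tz":0.142,"wx":-0.063,"wy":-0.009,"wz":0.011,"jaw":1},{"tx":-0.055,"ty":-0.098,"tz":0.142,"wx":-0.063,"wy":-0.009,"wz":0.011,"jaw":1},{"tx":-0.055,"ty":-0.098,"tz":0.142,"wx":-0.063,"wy":-0.009,"wz":0.011,"jaw":1},{"tx":-0.055,"ty":-0.098,"tz":0.142,"wx":-0.063,"wy":-0.009,"wz":0.011,"jaw":1},{"tx":0,"ty":0,"tz":0,"wx":0,"wy":0,"wz":0,"jaw":1},{"tx":0,"ty":0,"tz":0,"wx":0,"wy":0,"wz":0,"jaw":1}]'
python3 -m jog '[{"tx":0,"ty":-0.033,"tz":0.058,"wx":0,"wy":0,"wz":0,"jaw":1},{"tx":0,"ty":-0.033,"tz":0.058,"wx":0,"wy":0,"wz":0,"jaw":1},{"tx":0,"ty":-0.033,"tz":0.058,"wx":0,"wy":0,"wz":0,"jaw":1},{"tx":0,"ty":-0.033,"tz":0.058,"wx":0,"wy":0,"wz":0,"jaw":1},{"tx":0,"ty":0,"tz":0,"wx":0,"wy":0,"wz":0,"jaw":1},{"tx":0,"ty":0,"tz":0,"wx":0,"wy":0,"wz":0,"jaw":1}]'
python3 - <<'E'
from h import *
L=cur()@bin_T();print("lip-bay",L[:3,3]-bay,R.from_matrix(L[:3,:3]).as_euler('zyx',degrees=True));print(arm.state()["moment"])
i=arm.camera("scene");np.save("pics/s6.npy",i)
for u in(300,306,312,318,324,328): print(u,[i[v,u].tolist() for v in range(232,242)])
E
```

```text
time: 6.95
eef_pos: [0.5427, 0.0316, 0.2024]
eef_rot: [1.891, 1.935, 0.544]
ft_force: [0.6, -0.0, -1.9]
opening: 0.083
grip_force: 98.7
time: 7.55
eef_pos: [0.543, 0.0318, 0.1945]
eef_rot: [1.891, 1.935, 0.544]
ft_force: [0.9, -0.0, -1.6]
opening: 0.081
grip_force: 98.7
lip-bay [-0.001 -0.005  0.006] [ 1.296 -1.498 -0.008]
[-0.07   0.823 -0.009]
300 [[249, 234, 103], [249, 235, 104], [249, 235, 103], [249, 235, 102], [244, 228, 100], [188, 170, 96], [60, 73, 100], [58, 71, 98], [56, 74, 96], [58, 83, 91]]
306 [[241, 225, 92], [250, 236, 102], [250, 236, 101], [250, 236, 100], [250, 236, 100], [239, 220, 95], [135, 130, 90], [49, 65, 96], [48, 66, 96], [52, 89, 87]]
312 [[251, 245, 104], [232, 205, 80], [251, 238, 99], [250, 238, 99], [251, 238, 99], [251, 238, 99], [236, 215, 95], [82, 92, 89], [41, 61, 94], [41, 65, 92]]
318 [[255, 254, 123], [250, 242, 100], [251, 238, 97], [251, 239, 97], [251, 238, 97], [251, 239, 97], [248, 234, 95], [209, 186, 91], [35, 57, 92], [37, 58, 94]]
324 [[255, 255, 135], [254, 253, 118], [246, 231, 88], [251, 239, 97], [251, 239, 97], [251, 240, 96], [251, 239, 97], [243, 227, 92], [154, 143, 84], [31, 55, 92]]
328 [[248, 240, 94], [188, 164, 55], [143, 131, 81], [85, 120, 158], [58, 105, 174], [32, 56, 92], [33, 55, 92], [34, 56, 93], [31, 54, 91], [31, 53, 91]]
```

```bash
python3 -m jog '[{"tx":0,"ty":-0.02,"tz":0.04,"wx":0,"wy":0,"wz":0,"jaw":1},{"tx":0,"ty":-0.02,"tz":0.04,"wx":0,"wy":0,"wz":0,"jaw":1},{"tx":0,"ty":-0.02,"tz":0.04,"wx":0,"wy":0,"wz":0,"jaw":1},{"tx":0,"ty":0,"tz":0,"wx":0,"wy":0,"wz":0,"jaw":1},{"tx":0,"ty":0,"tz":0,"wx":0,"wy":0,"wz":0,"jaw":1}]'
python3 -m jog '[{"tx":0,"ty":-0.02,"tz":0.03,"wx":0,"wy":0,"wz":0,"jaw":1},{"tx":0,"ty":-0.02,"tz":0.03,"wx":0,"wy":0,"wz":0,"jaw":1},{"tx":0,"ty":0,"tz":0,"wx":0,"wy":0,"wz":0,"jaw":1},{"tx":0,"ty":0,"tz":0,"wx":0,"wy":0,"wz":0,"jaw":1}]'
```

```text
time: 8.1
eef_pos: [0.5433, 0.0318, 0.1904]
eef_rot: [1.891, 1.935, 0.544]
ft_force: [0.5, 1.2, -1.8]
opening: 0.083
grip_force: 98.7
time: 8.5
eef_pos: [0.5434, 0.0318, 0.1886]
eef_rot: [1.89, 1.935, 0.545]
ft_force: [-0.5, -0.4, -1.8]
opening: 0.08
grip_force: 98.8
```

```bash
python3 -m jog '[{"tx":0,"ty":-0.017,"tz":0.03,"wx":0,"wy":0,"wz":0,"jaw":1},{"tx":0,"ty":-0.017,"tz":0.03,"wx":0,"wy":0,"wz":0,"jaw":1},{"tx":0,"ty":0,"tz":0,"wx":0,"wy":0,"wz":0,"jaw":1},{"tx":0,"ty":0,"tz":0,"wx":0,"wy":0,"wz":0,"jaw":1}]'
python3 -m jog '[{"tx":0,"ty":-0.017,"tz":0.03,"wx":0,"wy":0,"wz":0,"jaw":1},{"tx":0,"ty":-0.017,"tz":0.03,"wx":0,"wy":0,"wz":0,"jaw":1},{"tx":0,"ty":0,"tz":0,"wx":0,"wy":0,"wz":0,"jaw":1},{"tx":0,"ty":0,"tz":0,"wx":0,"wy":0,"wz":0,"jaw":1}]'
python3 - <<'E'
from h import *
s=arm.state();print(s["moment"],s["ft_force"]);L=cur()@bin_T();print("lip-bay",L[:3,3]-bay)
i=arm.camera("scene");np.save("pics/s7.npy",i)
for u in(300,312,324): print(u,[i[v,u].tolist() for v in range(236,244)])
E
```

```text
time: 8.9
eef_pos: [0.5438, 0.0318, 0.1871]
eef_rot: [1.89, 1.934, 0.546]
ft_force: [-1.6, 0.3, 4.8]
opening: 0.079
grip_force: 99.4
time: 9.3
eef_pos: [0.5441, 0.0318, 0.1858]
eef_rot: [1.889, 1.933, 0.547]
ft_force: [-6.9, -0.9, 7.5]
opening: 0.083
grip_force: 99.7
[-0.178 -0.846 -0.11 ] [-6.87  -0.912  7.484]
lip-bay [-0.    -0.005 -0.002]
300 [[250, 236, 102], [251, 237, 104], [235, 214, 99], [91, 98, 93], [59, 75, 94], [60, 84, 90], [59, 87, 87], [58, 88, 86]]
312 [[251, 240, 100], [251, 240, 100], [251, 240, 100], [247, 233, 97], [194, 174, 91], [45, 68, 95], [47, 92, 80], [50, 116, 60]]
324 [[249, 234, 92], [252, 241, 98], [252, 241, 99], [252, 241, 99], [252, 241, 97], [237, 214, 94], [52, 70, 91], [33, 55, 92]]
```

```bash
python3 -m jog '[{"tx":0,"ty":-0.044,"tz":-0.024,"wx":0,"wy":0,"wz":0,"jaw":1},{"tx":0,"ty":0,"tz":0,"wx":0,"wy":0,"wz":0,"jaw":1},{"tx":0,"ty":-0.016,"tz":0.03,"wx":0,"wy":0,"wz":0,"jaw":1},{"tx":0,"ty":0,"tz":0,"wx":0,"wy":0,"wz":0,"jaw":1},{"tx":0,"ty":0,"tz":0,"wx":0,"wy":0,"wz":0,"jaw":1}]'
```

```text
time: 9.85
eef_pos: [0.5433, 0.0318, 0.1855]
eef_rot: [1.888, 1.932, 0.549]
ft_force: [-0.5, 0.0, 9.0]
opening: 0.085
grip_force: 99.4
```

```bash
python3 -m jog '[{"tx":0,"ty":-0.008,"tz":0.015,"wx":0,"wy":0,"wz":0,"jaw":1},{"tx":0,"ty":0,"tz":0,"wx":0,"wy":0,"wz":0,"jaw":1},{"tx":0,"ty":0,"tz":0,"wx":0,"wy":0,"wz":0,"jaw":1},{"tx":0,"ty":0,"tz":0,"wx":0,"wy":0,"wz":0,"jaw":1},{"tx":0,"ty":0,"tz":0,"wx":0,"wy":0,"wz":0,"jaw":1}]'
```

```text
time: 10.35
eef_pos: [0.5434, 0.0318, 0.1852]
eef_rot: [1.888, 1.932, 0.549]
ft_force: [-2.2, -0.2, 9.0]
opening: 0.078
grip_force: 99.6
```

```bash
python3 -m jog '[{"tx":0,"ty":-0.012,"tz":0.022,"wx":0,"wy":0,"wz":0,"jaw":1},{"tx":0,"ty":0,"tz":0,"wx":0,"wy":0,"wz":0,"jaw":1},{"tx":0,"ty":0,"tz":0,"wx":0,"wy":0,"wz":0,"jaw":1},{"tx":0,"ty":0,"tz":0,"wx":0,"wy":0,"wz":0,"jaw":1}]'
python3 - <<'E'
from h import *
c=cur();L=c@bin_T();print(L[:3,3]-bay,R.from_matrix(L[:3,:3]).as_euler('zyx',degrees=True))
L2=L.copy();L2[2,3]+=.003;L2=L2@T(R.from_euler('y',-3.5,degrees=True).as_matrix(),[0,0,0])
g=L2@np.linalg.inv(bin_T());plan(g,5);print(g[:3,3]-c[:3,3])
E
```

```text
time: 10.75
eef_pos: [0.5434, 0.0318, 0.1847]
eef_rot: [1.887, 1.932, 0.549]
ft_force: [-4.8, 0.4, 10.5]
opening: 0.078
grip_force: 99.9
[-0.001 -0.005 -0.003] [ 1.288 -1.816  0.006]
N 5 row tx ty tz wx wy wz [-0.    -0.011  0.04  -0.122 -0.    -0.   ]
[ 0.002  0.    -0.006]
```

The tug holds at 10.5 N with almost no give, so the lip has caught. Next I'll ease the load, let the front droop, and check the forces.

```bash
python3 -m jog '[{"tx":0,"ty":-0.02,"tz":0.03,"wx":-0.122,"wy":0,"wz":0,"jaw":1},{"tx":0,"ty":-0.02,"tz":0.03,"wx":-0.122,"wy":0,"wz":0,"jaw":1},{"tx":0,"ty":-0.02,"tz":0.03,"wx":-0.122,"wy":0,"wz":0,"jaw":1},{"tx":0,"ty":-0.02,"tz":0.03,"wx":-0.122,"wy":0,"wz":0,"jaw":1},{"tx":0,"ty":-0.02,"tz":0.03,"wx":-0.122,"wy":0,"wz":0,"jaw":1},{"tx":0,"ty":0,"tz":0,"wx":0,"wy":0,"wz":0,"jaw":1},{"tx":0,"ty":0,"tz":0,"wx":0,"wy":0,"wz":0,"jaw":1}]'
python3 -c "
from h import *
s=arm.state();print(s['moment'],s['ft_force'])"
```

```text
time: 11.45
eef_pos: [0.5438, 0.032, 0.1788]
eef_rot: [1.85, 1.893, 0.602]
ft_force: [11.7, 1.5, 4.0]
opening: 0.079
grip_force: 98.8
[ 0.189 -1.755 -0.007] [11.659  1.453  3.987]
```

```bash
python3 -m jog '[{"tx":0,"ty":0.07,"tz":0.0,"wx":0,"wy":0,"wz":0,"jaw":1},{"tx":0,"ty":0,"tz":0,"wx":0,"wy":0,"wz":0,"jaw":1},{"tx":0,"ty":0,"tz":0,"wx":0,"wy":0,"wz":0,"jaw":1}]'
python3 -c "
from h import *
s=arm.state();print(s['moment'],s['ft_force'])"
```

```text
time: 11.75
eef_pos: [0.5439, 0.032, 0.1787]
eef_rot: [1.852, 1.896, 0.598]
ft_force: [-6.4, 1.8, 7.3]
opening: 0.082
grip_force: 101.2
[ 0.122  0.258 -0.02 ] [-6.43   1.799  7.347]
```

```bash
python3 -m jog '[{"tx":0,"ty":-0.025,"tz":0.0,"wx":0,"wy":0,"wz":0,"jaw":1},{"tx":0,"ty":0,"tz":0,"wx":0,"wy":0,"wz":0,"jaw":1},{"tx":0,"ty":0,"tz":0,"wx":0,"wy":0,"wz":0,"jaw":1}]' 20
python3 -m jog '[{"tx":0,"ty":0,"tz":0,"wx":0,"wy":0,"wz":0,"jaw":0.6},{"tx":0,"ty":0,"tz":0,"wx":0,"wy":0,"wz":0,"jaw":0.4},{"tx":0,"ty":0,"tz":0,"wx":0,"wy":0,"wz":0,"jaw":0.2},{"tx":0,"ty":0,"tz":0,"wx":0,"wy":0,"wz":0,"jaw":0},{"tx":0,"ty":0,"tz":0,"wx":0,"wy":0,"wz":0,"jaw":0},{"tx":0,"ty":0,"tz":0,"wx":0,"wy":0,"wz":0,"jaw":0},{"tx":0,"ty":0,"tz":0,"wx":0,"wy":0,"wz":0,"jaw":0}]'
python3 - <<'E'
from h import *
i=arm.camera("scene");np.save("pics/s8.npy",i);w=arm.camera("wrist");np.save("pics/w8.npy",w)
o=np.vstack([cv2.resize(i[200:275,225:405],(720,300),interpolation=2),cv2.resize(w[100:300,200:640],(720,300))])
cv2.imwrite("pics/s8.png",o[:,:,::-1]);print(arm.state()["ft_force"])
E
```

```text
time: 12.05
eef_pos: [0.5439, 0.032, 0.1788]
eef_rot: [1.851, 1.895, 0.6]
ft_force: [-0.8, 1.5, 6.6]
opening: 0.077
grip_force: 100.1
time: 12.75
eef_pos: [0.543, 0.0317, 0.1771]
eef_rot: [1.853, 1.897, 0.596]
ft_force: [0.6, 0.1, 0.0]
opening: 0.497
grip_force: 0.0
[ 0.351 -0.085 -0.133]
```

View pics/s8.png

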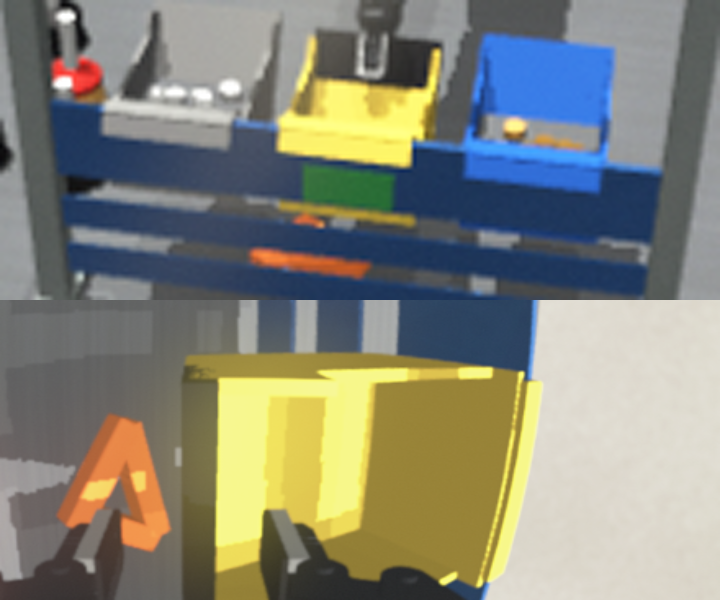

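The bin hangs with its lip over the rail at (345,150), centred over the green tag, and both pads are clear of the grip wall. My ten views are used up, so from here I'll work from numbers.

```bash
python3 -m jog '[{"tx":0,"ty":0,"tz":-0.4,"wx":0,"wy":0,"wz":0,"jaw":0},{"tx":0,"ty":0,"tz":-0.6,"wx":0,"wy":0,"wz":0,"jaw":0},{"tx":0,"ty":0,"tz":-0.8,"wx":0,"wy":0,"wz":0,"jaw":0},{"tx":0,"ty":0,"tz":-0.8,"wx":0,"wy":0,"wz":0,"jaw":0},{"tx":0,"ty":0,"tz":-0.8,"wx":0,"wy":0,"wz":0,"jaw":0},{"tx":0,"ty":-0.8,"tz":-0.4,"wx":0,"wy":0,"wz":0,"jaw":-1},{"tx":0,"ty":-0.8,"tz":-0.4,"wx":0,"wy":0,"wz":0,"jaw":-1},{"tx":0,"ty":0,"tz":0,"wx":0,"wy":0,"wz":0,"jaw":-1}]'
python3 - <<'E'
from h import *
def tool2(yaw,tilt): return tool(yaw,tilt)@R.from_euler('z',-90,degrees=True).as_matrix()
c=cur();print(arm.state()["joint_positions"]);b=np.array([.427,-.287,.082])
Rm=tool2(-25,40);g=T(Rm,b-Rm[:,2]*.10);r=plan(g)
n=0;G=T(R.from_rotvec(r[3:]*.1).as_matrix(),r[:3]*.03);M=c.copy()
for k in range(20):
    M=M@G
    if k%4==3: print(k+1,M[:3,3],M[:3,2])
E
```

```text
time: 13.65
eef_pos: [0.4294, 0.0292, 0.2542]
eef_rot: [1.852, 1.896, 0.598]
ft_force: [1.0, -0.0, 0.7]
opening: 0.983
grip_force: 0.0
[ 0.094 -0.818 -0.601  1.177 -0.041  1.628]
N 13 row tx ty tz wx wy wz [-0.493 -0.654  0.216  0.112 -0.209 -0.919]
4 [ 0.387 -0.042  0.196] [ 0.551 -0.078 -0.831]
8 [ 0.364 -0.134  0.162] [ 0.55  -0.171 -0.817]
12 [ 0.365 -0.235  0.156] [ 0.573 -0.254 -0.779]
16 [ 0.391 -0.33   0.177] [ 0.617 -0.315 -0.721]
20 [ 0.44  -0.407  0.221] [ 0.674 -0.345 -0.653]
```

```bash
python3 -m jog '[{"tx":-0.493,"ty":-0.654,"tz":0.216,"wx":0.112,"wy":-0.209,"wz":-0.919,"jaw":-1},{"tx":-0.493,"ty":-0.654,"tz":0.216,"wx":0.112,"wy":-0.209,"wz":-0.919,"jaw":-1},{"tx":-0.493,"ty":-0.654,"tz":0.216,"wx":0.112,"wy":-0.209,"wz":-0.919,"jaw":-1},{"tx":-0.493,"ty":-0.654,"tz":0.216,"wx":0.112,"wy":-0.209,"wz":-0.919,"jaw":-1},{"tx":-0.493,"ty":-0.654,"tz":0.216,"wx":0.112,"wy":-0.209,"wz":-0.919,"jaw":-1},{"tx":-0.493,"ty":-0.654,"tz":0.216,"wx":0.112,"wy":-0.209,"wz":-0.919,"jaw":-1},{"tx":-0.493,"ty":-0.654,"tz":0.216,"wx":0.112,"wy":-0.209,"wz":-0.919,"jaw":-1},{"tx":-0.493,"ty":-0.654,"tz":0.216,"wx":0.112,"wy":-0.209,"wz":-0.919,"jaw":-1},{"tx":-0.493,"ty":-0.654,"tz":0.216,"wx":0.112,"wy":-0.209,"wz":-0.919,"jaw":-1},{"tx":-0.493,"ty":-0.654,"tz":0.216,"wx":0.112,"wy":-0.209,"wz":-0.919,"jaw":-1},{"tx":-0.493,"ty":-0.654,"tz":0.216,"wx":0.112,"wy":-0.209,"wz":-0.919,"jaw":-1},{"tx":-0.493,"ty":-0.654,"tz":0.216,"wx":0.112,"wy":-0.209,"wz":-0.919,"jaw":-1},{"tx":-0.493,"ty":-0.654,"tz":0.216,"wx":0.112,"wy":-0.209,"wz":-0.919,"jaw":-1},{"tx":0,"ty":0,"tz":0,"wx":0,"wy":0,"wz":0,"jaw":-1},{"tx":0,"ty":0,"tz":0,"wx":0,"wy":0,"wz":0,"jaw":-1}]'
cat >> h.py <<'E'
def tool2(yaw,tilt): return tool(yaw,tilt)@R.from_euler('z',-90,degrees=True).as_matrix()
E
python3 - <<'E'
from h import *
Rm=tool2(-25,40);b=np.array([.427,-.287,.082]);plan(T(Rm,b-Rm[:,2]*.1),1)
i=arm.camera("wrist");np.save("pics/w9.npy",i);h=cv2.cvtColor(i,cv2.COLOR_RGB2HSV)
m=cv2.inRange(h,(0,150,60),(6,255,255))|cv2.inRange(h,(175,150,60),(180,255,255));N,l,st,ce=cv2.connectedComponentsWithStats(m)
for k in range(1,N):
    if st[k][4]>60: print(st[k],ce[k],onz("wrist",*ce[k],.04))
t=arm.camera("top");h=cv2.cvtColor(t,cv2.COLOR_RGB2HSV);m=cv2.inRange(h,(0,190,100),(5,255,255));m[:200]=0
print("top red px",cv2.countNonZero(m))
for p in([.427,-.287,.105],[.427,-.287,.046]):
    c=arm.get_calibration("wrist");q=R.from_rotvec(c["rvec"]).apply(p)+c["tvec"];th=np.arctan2(np.hypot(*q[:2]),q[2]);f=200/np.tan(np.radians(c["fov_y"])/2)
    print("expect",np.array([c["cx"],c["cy"]])+q[:2]/np.hypot(*q[:2])*th*f)
E
```

```text
time: 15.15
eef_pos: [0.4054, -0.2626, 0.1661]
eef_rot: [0.538, 2.437, -0.202]
ft_force: [-0.5, 0.4, -0.5]
opening: 1.0
grip_force: 0.0
N 1 row tx ty tz wx wy wz [ 1.063 -0.433 -0.499 -0.124 -0.408  0.062]
[ 268  103   69   54 2493] [302.239 127.301] [ 0.42  -0.284  0.04 ]
[ 220  294  115   47 2248] [266.323 319.347] [ 0.896 -0.627  0.04 ]
top red px 140
expect [297.857 200.405]
expect [301.868 139.558]
```

```bash
python3 -m jog '[{"tx":0.36,"ty":-0.145,"tz":-0.166,"wx":-0.04,"wy":-0.136,"wz":0.02,"jaw":-1},{"tx":0.36,"ty":-0.145,"tz":-0.166,"wx":-0.04,"wy":-0.136,"wz":0.02,"jaw":-1},{"tx":0.36,"ty":-0.145,"tz":-0.166,"wx":-0.04,"wy":-0.136,"wz":0.02,"jaw":-1},{"tx":0,"ty":0,"tz":0,"wx":0,"wy":0,"wz":0,"jaw":-1},{"tx":0,"ty":0,"tz":0,"wx":0,"wy":0,"wz":0,"jaw":-1}]'
python3 - <<'E'
from h import *
i=arm.camera("wrist");np.save("pics/w10.npy",i);c=arm.get_calibration("wrist");f=200/np.tan(np.radians(c["fov_y"])/2)
def pw(p):
    q=R.from_rotvec(c["rvec"]).apply(p)+c["tvec"];th=np.arctan2(np.hypot(*q[:2]),q[2]);return np.array([c["cx"],c["cy"]])+q[:2]/np.hypot(*q[:2])*th*f
for z in(.105,.08,.06,.046):
    e=pw([.427,-.287,z]);v=int(e[1]);row=i[v,int(e[0])-40:int(e[0])+40].astype(int);print(z,e.round(1),row[::4,:].sum(1)//3, (row[::4,0]-row[::4,2]))
h=cv2.cvtColor(i,cv2.COLOR_RGB2HSV);m=cv2.inRange(h,(0,150,60),(6,255,255))|cv2.inRange(h,(175,150,60),(180,255,255));N,l,st,ce=cv2.connectedComponentsWithStats(m);print(st[1:][st[1:,4]>60],ce[1:][st[1:,4]>60])
Rm=tool2(-25,40);b=np.array([.427,-.287,.082]);plan(T(Rm,b+Rm[:,2]*.005),7)
E
```

```text
time: 15.75
eef_pos: [0.3759, -0.2665, 0.159]
eef_rot: [0.528, 2.403, -0.189]
ft_force: [-0.3, -0.3, -0.2]
opening: 1.002
grip_force: 0.0
0.105 [320.9 226.1] [137  80  83  86 107 129 131 221 247 247 247 247 249 178 178 175 175 175
 175 176] [ 3  6  9  7  7  8  8  5  0  0  0  0  0 -1 -2 -1 -2 -1 -2 -1]
0.08 [320.7 197.2] [111  72  73  73  74  72  71 109 157 157 157 153 134 113 172 174 172 170
 174 174] [ 5 12 14 14 13 15 16  9  9  8  9  9  7  6  1  1  2  1  0 -2]
0.06 [320.4 176.5] [179 177 177 178 179 179 171 159 157 158 158 153 144 169 177 177 178 176
 174 171] [  3   4   3   2   2   4  71 102  12  12  12  12  49  78  13   2   2   3
   2   2]
0.046 [320.3 163.2] [177 180 147 143 144 145 144 147 154 159 158 153 122 113 114 119 140 138
 178 176] [  3   3 143 155 155 155 156 153  11  12  14  13  97 126 126 138 158 155
   3   3]
[[ 286  130   66   46 2122]
 [ 228  290  111   50 3060]] [[318.473 150.91 ]
 [276.327 316.763]]
N 7 row tx ty tz wx wy wz [ 0.034  0.013  0.473  0.005 -0.011  0.004]
```

```bash
python3 -m jog '[{"tx":0.034,"ty":0,"tz":0.473,"wx":0.005,"wy":-0.011,"wz":0,"jaw":-1},{"tx":0.034,"ty":0,"tz":0.473,"wx":0.005,"wy":-0.011,"wz":0,"jaw":-1},{"tx":0.034,"ty":0,"tz":0.473,"wx":0.005,"wy":-0.011,"wz":0,"jaw":-1},{"tx":0.034,"ty":0,"tz":0.473,"wx":0.005,"wy":-0.011,"wz":0,"jaw":-1},{"tx":0.034,"ty":0,"tz":0.473,"wx":0.005,"wy":-0.011,"wz":0,"jaw":-1},{"tx":0.034,"ty":0,"tz":0.473,"wx":0.005,"wy":-0.011,"wz":0,"jaw":-1},{"tx":0.034,"ty":0,"tz":0.473,"wx":0.005,"wy":-0.011,"wz":0,"jaw":-1},{"tx":0,"ty":0,"tz":0,"wx":0,"wy":0,"wz":0,"jaw":-1},{"tx":0,"ty":0,"tz":0,"wx":0,"wy":0,"wz":0,"jaw":0},{"tx":0,"ty":0,"tz":0,"wx":0,"wy":0,"wz":0,"jaw":0.4},{"tx":0,"ty":0,"tz":0,"wx":0,"wy":0,"wz":0,"jaw":0.6},{"tx":0,"ty":0,"tz":0,"wx":0,"wy":0,"wz":0,"jaw":1},{"tx":0,"ty":0,"tz":0,"wx":0,"wy":0,"wz":0,"jaw":1},{"tx":0,"ty":0,"tz":0,"wx":0,"wy":0,"wz":0,"jaw":1},{"tx":0,"ty":0,"tz":0,"wx":0,"wy":0,"wz":0,"jaw":1},{"tx":0,"ty":0,"tz":0,"wx":0,"wy":0,"wz":0,"jaw":1},{"tx":0,"ty":0,"tz":0,"wx":0,"wy":0,"wz":0,"jaw":1}]' 60
python3 - <<'E'
from h import *
c=cur();print(c,arm.state()["joint_positions"])
t=c[:3,:3]
# brush axis in tool after grasp: foot at the axis, z=0
E
```

```text
time: 17.5
eef_pos: [0.4284, -0.2911, 0.0776]
eef_rot: [0.528, 2.396, -0.194]
ft_force: [-1.1, 1.0, 1.9]
opening: 0.168
grip_force: 58.2
[[-0.696  0.421  0.582  0.428]
 [ 0.322  0.907 -0.272 -0.291]
 [-0.642 -0.002 -0.766  0.078]
 [ 0.     0.     0.     1.   ]] [-0.677 -0.652 -0.909  0.631  0.154 -0.189]
```

```bash
python3 -m jog '[{"tx":-0.2,"ty":0,"tz":-0.24,"wx":0,"wy":0,"wz":0,"jaw":1},{"tx":-0.428,"ty":0,"tz":-0.511,"wx":0,"wy":0,"wz":0,"jaw":1},{"tx":-0.428,"ty":0,"tz":-0.511,"wx":0,"wy":0,"wz":0,"jaw":1},{"tx":-0.428,"ty":0,"tz":-0.511,"wx":0,"wy":0,"wz":0,"jaw":1},{"tx":-0.428,"ty":0,"tz":-0.511,"wx":0,"wy":0,"wz":0,"jaw":1},{"tx":-0.428,"ty":0,"tz":-0.511,"wx":0,"wy":0,"wz":0,"jaw":1},{"tx":-0.428,"ty":0,"tz":-0.511,"wx":0,"wy":0,"wz":0,"jaw":1},{"tx":-0.428,"ty":0,"tz":-0.511,"wx":0,"wy":0,"wz":0,"jaw":1},{"tx":0,"ty":0,"tz":0,"wx":0,"wy":0,"wz":0,"jaw":1},{"tx":0,"ty":0,"tz":0,"wx":0,"wy":0,"wz":0,"jaw":1}]' 90
cat >> h.py <<'E'
def foot_T():
    G=T(R.from_rotvec([.528,2.396,-.194]).as_matrix(),[.4284,-.2911,.0776]); z=G[:3,2]; yaw=np.degrees(np.arctan2(z[1],z[0]))
    e=np.array([np.cos(np.radians(yaw)),np.sin(np.radians(yaw)),0])
    F=T(R.from_euler('z',yaw,degrees=True).as_matrix(),np.array([.4284,-.2911,0])-.003*e); return np.linalg.inv(G)@F
def foot_goal(s,p=(.630,.037,.131),pitch=0,yaw=1.35):
    q=np.array(p)+s*np.array([-.643,0,.766]); return T(R.from_euler('zy',[yaw,pitch],degrees=True).as_matrix(),q)@np.linalg.inv(foot_T())
E
python3 - <<'E'
from h import *
c=cur();g=foot_goal(.19,p=(.60,.037,.131));print(g);r=plan(g,N=15)
G=T(R.from_rotvec(r[3:]*.1).as_matrix(),r[:3]*.03);M=c.copy()
for k in range(15):
    M=M@G
    if k%3==2: print(k+1,(M@foot_T())[:3,3],M[:3,3])
i=arm.camera("wrist");h=cv2.cvtColor(i,cv2.COLOR_RGB2HSV);m=cv2.inRange(h,(0,150,60),(6,255,255))|cv2.inRange(h,(175,150,60),(180,255,255));N,l,st,ce=cv2.connectedComponentsWithStats(m);print(st[1:][st[1:,4]>60])
E
```

```text
time: 18.5
eef_pos: [0.4283, -0.2907, 0.2264]
eef_rot: [0.528, 2.397, -0.194]
ft_force: [-0.2, -0.2, -2.2]
opening: 0.158
grip_force: 87.6
[[-0.766 -0.025  0.642  0.481]
 [-0.02   1.     0.015  0.037]
 [-0.643 -0.001 -0.766  0.354]
 [ 0.     0.     0.     1.   ]]
N 15 row tx ty tz wx wy wz [-0.148  0.742 -0.248 -0.197 -0.001 -0.235]
3 [ 0.448 -0.227  0.174] [ 0.451 -0.228  0.252]
6 [ 0.464 -0.162  0.2  ] [ 0.467 -0.163  0.277]
9 [ 0.475 -0.096  0.225] [ 0.478 -0.097  0.303]
12 [ 0.479 -0.03   0.251] [ 0.483 -0.03   0.329]
15 [0.478 0.037 0.277] [0.481 0.037 0.354]
[[ 265  147  105   99 5760]
 [ 294  317   46   18  210]
 [ 202  319   15    9   86]]
```

```bash
python3 -m jog '[{"tx":-0.148,"ty":0.742,"tz":-0.248,"wx":-0.197,"wy":0,"wz":-0.235,"jaw":1},{"tx":-0.148,"ty":0.742,"tz":-0.248,"wx":-0.197,"wy":0,"wz":-0.235,"jaw":1},{"tx":-0.148,"ty":0.742,"tz":-0.248,"wx":-0.197,"wy":0,"wz":-0.235,"jaw":1},{"tx":-0.148,"ty":0.742,"tz":-0.248,"wx":-0.197,"wy":0,"wz":-0.235,"jaw":1},{"tx":-0.148,"ty":0.742,"tz":-0.248,"wx":-0.197,"wy":0,"wz":-0.235,"jaw":1},{"tx":-0.148,"ty":0.742,"tz":-0.248,"wx":-0.197,"wy":0,"wz":-0.235,"jaw":1},{"tx":-0.148,"ty":0.742,"tz":-0.248,"wx":-0.197,"wy":0,"wz":-0.235,"jaw":1},{"tx":-0.148,"ty":0.742,"tz":-0.248,"wx":-0.197,"wy":0,"wz":-0.235,"jaw":1},{"tx":-0.148,"ty":0.742,"tz":-0.248,"wx":-0.197,"wy":0,"wz":-0.235,"jaw":1},{"tx":-0.148,"ty":0.742,"tz":-0.248,"wx":-0.197,"wy":0,"wz":-0.235,"jaw":1},{"tx":-0.148,"ty":0.742,"tz":-0.248,"wx":-0.197,"wy":0,"wz":-0.235,"jaw":1},{"tx":-0.148,"ty":0.742,"tz":-0.248,"wx":-0.197,"wy":0,"wz":-0.235,"jaw":1},{"tx":-0.148,"ty":0.742,"tz":-0.248,"wx":-0.197,"wy":0,"wz":-0.235,"jaw":1},{"tx":-0.148,"ty":0.742,"tz":-0.248,"wx":-0.197,"wy":0,"wz":-0.235,"jaw":1},{"tx":-0.148,"ty":0.742,"tz":-0.248,"wx":-0.197,"wy":0,"wz":-0.235,"jaw":1},{"tx":0,"ty":0,"tz":0,"wx":0,"wy":0,"wz":0,"jaw":1},{"tx":0,"ty":0,"tz":0,"wx":0,"wy":0,"wz":0,"jaw":1}]'
python3 - <<'E'
from h import *
print(arm.state()["joint_positions"]);F=cur()@foot_T();print(F[:3,3])
g=foot_goal(.12);plan(g,6);plan(foot_goal(.03),6,start=g)
# check the hung bin: yellow flange edges, and the bin's extent in the wrist view
i=arm.camera("scene");np.save("pics/s11.npy",i);h=cv2.cvtColor(i,cv2.COLOR_RGB2HSV);m=cv2.inRange(h,(20,90,90),(33,255,255))
for v in(234,236,238): r=np.nonzero(m[v,280:350])[0]+280;print(v,r.min() if len(r) else 0,r.max() if len(r) else 0)
s8=np.load("pics/s8.npy").astype(int);print("diff",abs(i.astype(int)-s8)[232:262,280:350].max())
for y in(.037,.040): print([proj("scene",[.703,y+s*.05,.207]) for s in(-1,1)])
E
```

```text
time: 20.25
eef_pos: [0.4805, 0.0371, 0.3531]
eef_rot: [-0.033, 2.447, 0.009]
ft_force: [0.3, 0.3, -2.0]
opening: 0.161
grip_force: 87.9
[ 0.107 -0.692 -0.39   1.18  -0.053  0.061]
[0.477 0.037 0.275]
N 6 row tx ty tz wx wy wz [-0.134 -0.01   0.492  0.001 -0.005  0.002]
N 6 row tx ty tz wx wy wz [-0.    -0.008  0.5    0.     0.     0.   ]
234 294 332
236 294 327
238 298 327
diff 81
[array([294.102, 234.796]), array([326.6  , 239.057])]
[array([295.066, 234.922]), array([327.586, 239.186])]
```

```bash
python3 -m jog '[{"tx":-0.134,"ty":-0.01,"tz":0.492,"wx":0,"wy":-0.005,"wz":0,"jaw":1},{"tx":-0.134,"ty":-0.01,"tz":0.492,"wx":0,"wy":-0.005,"wz":0,"jaw":1},{"tx":-0.134,"ty":-0.01,"tz":0.492,"wx":0,"wy":-0.005,"wz":0,"jaw":1},{"tx":-0.134,"ty":-0.01,"tz":0.492,"wx":0,"wy":-0.005,"wz":0,"jaw":1},{"tx":-0.134,"ty":-0.01,"tz":0.492,"wx":0,"wy":-0.005,"wz":0,"jaw":1},{"tx":-0.134,"ty":-0.01,"tz":0.492,"wx":0,"wy":-0.005,"wz":0,"jaw":1},{"tx":0,"ty":0,"tz":0,"wx":0,"wy":0,"wz":0,"jaw":1}]'
python3 -m jog '[{"tx":0,"ty":0,"tz":0.3,"wx":0,"wy":0,"wz":0,"jaw":1},{"tx":0,"ty":0,"tz":0.3,"wx":0,"wy":0,"wz":0,"jaw":1},{"tx":0,"ty":0,"tz":0.3,"wx":0,"wy":0,"wz":0,"jaw":1},{"tx":0,"ty":0,"tz":0,"wx":0,"wy":0,"wz":0,"jaw":1}]'
python3 - <<'E'
from h import *
F=cur()@foot_T();print(F[:3,3]-[.630,.037,.131],arm.state()["ft_force"]);plan(foot_goal(.02),6)
E
```

```text
time: 21.0
eef_pos: [0.5568, 0.0366, 0.2995]
eef_rot: [-0.031, 2.445, 0.009]
ft_force: [-1.0, -0.3, -1.8]
opening: 0.162
grip_force: 87.9
time: 21.4
eef_pos: [0.5736, 0.0374, 0.2798]
eef_rot: [-0.032, 2.444, 0.01]
ft_force: [-0.3, -0.3, -2.8]
opening: 0.16
grip_force: 87.9
[-0.059  0.     0.071] [-0.319 -0.259 -2.755]
N 6 row tx ty tz wx wy wz [ 0.001 -0.008  0.404  0.    -0.     0.001]
```

```bash
python3 -m jog '[{"tx":0,"ty":-0.008,"tz":0.4,"wx":0,"wy":0,"wz":0,"jaw":1},{"tx":0,"ty":-0.008,"tz":0.4,"wx":0,"wy":0,"wz":0,"jaw":1},{"tx":0,"ty":-0.008,"tz":0.4,"wx":0,"wy":0,"wz":0,"jaw":1},{"tx":0,"ty":0,"tz":0,"wx":0,"wy":0,"wz":0,"jaw":1}]'
python3 -m jog '[{"tx":0,"ty":-0.008,"tz":0.4,"wx":0,"wy":0,"wz":0,"jaw":1},{"tx":0,"ty":-0.008,"tz":0.4,"wx":0,"wy":0,"wz":0,"jaw":1},{"tx":0,"ty":-0.008,"tz":0.4,"wx":0,"wy":0,"wz":0,"jaw":1},{"tx":0,"ty":0,"tz":0,"wx":0,"wy":0,"wz":0,"jaw":1}]'
python3 - <<'E'
from h import *
F=cur()@foot_T();print(F[:3,3]-[.630,.037,.131],arm.state()["ft_force"]);g=foot_goal(0,p=(.630,.037,.139),pitch=-4);plan(g,6);print(g[:3,:3])
i=arm.camera("scene");s=np.load("pics/s8.npy");np.save("pics/s12.npy",i)
h=cv2.cvtColor(i,cv2.COLOR_RGB2HSV);m=cv2.inRange(h,(20,90,90),(33,255,255))
for v in(234,236,238): r=np.nonzero(m[v,280:350])[0]+280;print(v,r.min(),r.max())
E
```

```text
time: 21.8
eef_pos: [0.5968, 0.0371, 0.2512]
eef_rot: [-0.032, 2.445, 0.009]
ft_force: [-0.5, -0.2, -2.8]
opening: 0.159
grip_force: 87.9
time: 22.2
eef_pos: [0.62, 0.0369, 0.2237]
eef_rot: [-0.032, 2.445, 0.009]
ft_force: [-0.6, -0.8, -2.1]
opening: 0.163
grip_force: 87.9
[-0.013 -0.     0.015] [-0.578 -0.849 -2.126]
N 6 row tx ty tz wx wy wz [-0.005 -0.     0.058  0.002 -0.119 -0.001]
[[-0.719 -0.025  0.694]
 [-0.02   1.     0.015]
 [-0.694 -0.003 -0.72 ]]
234 294 332
236 294 327
238 298 327
```

```bash
python3 -m jog '[{"tx":0,"ty":0,"tz":0.058,"wx":0,"wy":-0.119,"wz":0,"jaw":1},{"tx":0,"ty":0,"tz":0.058,"wx":0,"wy":-0.119,"wz":0,"jaw":1},{"tx":0,"ty":0,"tz":0.058,"wx":0,"wy":-0.119,"wz":0,"jaw":1},{"tx":0,"ty":0,"tz":0.058,"wx":0,"wy":-0.119,"wz":0,"jaw":1},{"tx":0,"ty":0,"tz":0.058,"wx":0,"wy":-0.119,"wz":0,"jaw":1},{"tx":0,"ty":0,"tz":0.058,"wx":0,"wy":-0.119,"wz":0,"jaw":1},{"tx":0,"ty":0,"tz":0,"wx":0,"wy":0,"wz":0,"jaw":1}]'
python3 -m jog '[{"tx":0.023,"ty":0,"tz":0.024,"wx":0,"wy":0,"wz":0,"jaw":1},{"tx":0.023,"ty":0,"tz":0.024,"wx":0,"wy":0,"wz":0,"jaw":1},{"tx":0.023,"ty":0,"tz":0.024,"wx":0,"wy":0,"wz":0,"jaw":1},{"tx":0,"ty":0,"tz":0,"wx":0,"wy":0,"wz":0,"jaw":1},{"tx":0,"ty":0,"tz":0,"wx":0,"wy":0,"wz":0,"jaw":1}]'
python3 -m jog '[{"tx":0.023,"ty":0,"tz":0.024,"wx":0,"wy":0,"wz":0,"jaw":1},{"tx":0.023,"ty":0,"tz":0.024,"wx":0,"wy":0,"wz":0,"jaw":1},{"tx":0.023,"ty":0,"tz":0.024,"wx":0,"wy":0,"wz":0,"jaw":1},{"tx":0,"ty":0,"tz":0,"wx":0,"wy":0,"wz":0,"jaw":1},{"tx":0,"ty":0,"tz":0,"wx":0,"wy":0,"wz":0,"jaw":1}]'
```

```text
time: 22.95
eef_pos: [0.6266, 0.0372, 0.2181]
eef_rot: [-0.031, 2.37, 0.011]
ft_force: [-0.2, 0.0, -1.8]
opening: 0.158
grip_force: 87.9
time: 23.45
eef_pos: [0.6269, 0.0372, 0.2157]
eef_rot: [-0.031, 2.37, 0.011]
ft_force: [0.3, -0.2, -1.7]
opening: 0.16
grip_force: 87.9
time: 23.95
eef_pos: [0.6269, 0.0371, 0.2127]
eef_rot: [-0.031, 2.37, 0.011]
ft_force: [-0.3, -0.6, -1.3]
opening: 0.161
grip_force: 87.9
```

```bash
for k in 1; do python3 -m jog '[{"tx":0.023,"ty":0,"tz":0.024,"wx":0,"wy":0,"wz":0,"jaw":1},{"tx":0.023,"ty":0,"tz":0.024,"wx":0,"wy":0,"wz":0,"jaw":1},{"tx":0,"ty":0,"tz":0,"wx":0,"wy":0,"wz":0,"jaw":1},{"tx":0,"ty":0,"tz":0,"wx":0,"wy":0,"wz":0,"jaw":1}]'; done
python3 -m jog '[{"tx":0.023,"ty":0,"tz":0.024,"wx":0,"wy":0,"wz":0,"jaw":1},{"tx":0,"ty":0,"tz":0,"wx":0,"wy":0,"wz":0,"jaw":1},{"tx":0,"ty":0,"tz":0,"wx":0,"wy":0,"wz":0,"jaw":1}]'
```

```text
time: 24.35
eef_pos: [0.6269, 0.0372, 0.2106]
eef_rot: [-0.031, 2.37, 0.011]
ft_force: [-0.5, -0.2, -2.1]
opening: 0.158
grip_force: 87.9
time: 24.65
eef_pos: [0.6269, 0.0371, 0.2097]
eef_rot: [-0.031, 2.37, 0.01]
ft_force: [0.7, 0.5, -2.4]
opening: 0.158
grip_force: 87.9
```

```bash
python3 -m jog '[{"tx":0.023,"ty":0,"tz":0.024,"wx":0,"wy":0,"wz":0,"jaw":1},{"tx":0.023,"ty":0,"tz":0.024,"wx":0,"wy":0,"wz":0,"jaw":1},{"tx":0,"ty":0,"tz":0,"wx":0,"wy":0,"wz":0,"jaw":1},{"tx":0,"ty":0,"tz":0,"wx":0,"wy":0,"wz":0,"jaw":1}]'
python3 -m jog '[{"tx":0.023,"ty":0,"tz":0.024,"wx":0,"wy":0,"wz":0,"jaw":1},{"tx":0.023,"ty":0,"tz":0.024,"wx":0,"wy":0,"wz":0,"jaw":1},{"tx":0,"ty":0,"tz":0,"wx":0,"wy":0,"wz":0,"jaw":1},{"tx":0,"ty":0,"tz":0,"wx":0,"wy":0,"wz":0,"jaw":1}]'
python3 -c "
from h import *
print((cur()@foot_T())[:3,3]); s=arm.state();print(s['moment'],s['ft_force'])"
```

```text
time: 25.05
eef_pos: [0.6271, 0.0372, 0.2084]
eef_rot: [-0.031, 2.369, 0.011]
ft_force: [-1.6, -0.3, 2.0]
opening: 0.161
grip_force: 88.3
time: 25.45
eef_pos: [0.6277, 0.0372, 0.2083]
eef_rot: [-0.031, 2.366, 0.011]
ft_force: [-7.1, -0.5, 9.5]
opening: 0.157
grip_force: 89.6
[0.631 0.037 0.131]
[0.004 0.47  0.001] [-7.095 -0.471  9.542]
```

```bash
python3 -m jog '[{"tx":-0.035,"ty":0,"tz":-0.036,"wx":0,"wy":0,"wz":0,"jaw":1},{"tx":0,"ty":0,"tz":0,"wx":0,"wy":0,"wz":0,"jaw":1},{"tx":0,"ty":0,"tz":0,"wx":0,"wy":0,"wz":0,"jaw":1}]' 20
```

```text
time: 25.75
eef_pos: [0.6273, 0.0372, 0.2082]
eef_rot: [-0.031, 2.369, 0.011]
ft_force: [-2.6, 0.1, 6.6]
opening: 0.158
grip_force: 88.6
```

```bash
python3 -m jog '[{"tx":-0.035,"ty":0,"tz":-0.036,"wx":0,"wy":0,"wz":0,"jaw":1},{"tx":0,"ty":0,"tz":0,"wx":0,"wy":0,"wz":0,"jaw":1},{"tx":0,"ty":0,"tz":0,"wx":0,"wy":0,"wz":0,"jaw":1}]'
python3 -m jog '[{"tx":0,"ty":0,"tz":0,"wx":0,"wy":0,"wz":0,"jaw":0.6},{"tx":0,"ty":0,"tz":0,"wx":0,"wy":0,"wz":0,"jaw":0.5},{"tx":0,"ty":0,"tz":0,"wx":0,"wy":0,"wz":0,"jaw":0.4},{"tx":0,"ty":0,"tz":0,"wx":0,"wy":0,"wz":0,"jaw":0.3},{"tx":0,"ty":0,"tz":0,"wx":0,"wy":0,"wz":0,"jaw":0.2},{"tx":0,"ty":0,"tz":0,"wx":0,"wy":0,"wz":0,"jaw":0.2},{"tx":0,"ty":0,"tz":0,"wx":0,"wy":0,"wz":0,"jaw":0.2},{"tx":0,"ty":0,"tz":0,"wx":0,"wy":0,"wz":0,"jaw":0.2}]'
```

```text
time: 26.05
eef_pos: [0.6268, 0.0371, 0.2084]
eef_rot: [-0.031, 2.371, 0.01]
ft_force: [-0.5, 0.5, 1.3]
opening: 0.163
grip_force: 88.4
time: 26.85
eef_pos: [0.6269, 0.0372, 0.2087]
eef_rot: [-0.031, 2.37, 0.011]
ft_force: [-1.3, -0.3, 0.6]
opening: 0.399
grip_force: 0.0
```

Released. Next I'll retract along the tool axis and check the result numerically.

```bash
python3 -m jog '[{"tx":0,"ty":0,"tz":-0.2,"wx":0,"wy":0,"wz":0,"jaw":0.2},{"tx":0,"ty":0,"tz":-0.4,"wx":0,"wy":0,"wz":0,"jaw":0.2},{"tx":0,"ty":0,"tz":-0.6,"wx":0,"wy":0,"wz":0,"jaw":0.2},{"tx":0,"ty":0,"tz":-0.6,"wx":0,"wy":0,"wz":0,"jaw":0.2},{"tx":0,"ty":0,"tz":-0.8,"wx":0,"wy":0,"wz":0,"jaw":0.2},{"tx":0,"ty":0,"tz":-0.8,"wx":0,"wy":0,"wz":0,"jaw":0.2},{"tx":0,"ty":0,"tz":-0.8,"wx":0,"wy":0,"wz":0,"jaw":0.2},{"tx":0,"ty":0,"tz":-0.8,"wx":0,"wy":0,"wz":0,"jaw":0.2},{"tx":0,"ty":0,"tz":0,"wx":0,"wy":0,"wz":0,"jaw":0.2},{"tx":0,"ty":0,"tz":0,"wx":0,"wy":0,"wz":0,"jaw":0.2},{"tx":0,"ty":0,"tz":0,"wx":0,"wy":0,"wz":0,"jaw":0.2},{"tx":0,"ty":0,"tz":0,"wx":0,"wy":0,"wz":0,"jaw":0.2}]'
python3 - <<'E'
from h import *
i=arm.camera("scene");w=arm.camera("wrist");s0=np.load("pics/scene.npy").astype(int);t0=np.load("pics/top.npy").astype(int);t=arm.camera("top")
h=cv2.cvtColor(i,cv2.COLOR_RGB2HSV);m=cv2.inRange(h,(20,90,90),(33,255,255))
for v in(234,236,238): r=np.nonzero(m[v,280:350])[0]+280;print(v,r.min(),r.max())
for n,im,lim in(("scene",i,(180,260,225,405)),("wrist",w,(0,400,0,640))):
    hh=cv2.cvtColor(im,cv2.COLOR_RGB2HSV);m=cv2.inRange(hh,(0,150,60),(6,255,255))|cv2.inRange(hh,(175,150,60),(180,255,255))
    q=np.zeros_like(m);a,b,c,d=lim;q[a:b,c:d]=m[a:b,c:d];N,l,st,ce=cv2.connectedComponentsWithStats(q)
    for k in range(1,N):
        if st[k][4]>15: print(n,st[k],ce[k],onz(n,*ce[k],.17))
print("expect cup",proj("scene",[.632,.037,.175]),proj("scene",[.627,.037,.235]))
# bystanders in the top view
d=abs(t.astype(int)-t0).max(2)
for nm,(u,v) in dict(magnet=(338,181),disc=(336,226),spray=(478,203),tube=(193,209),b1=(406,199),b2=(433,199),b3=(431,255)).items(): print(nm,(d[v-12:v+12,u-12:u+12]>40).sum())
E
```

```text
time: 28.05
eef_pos: [0.5225, 0.0346, 0.3149]
eef_rot: [-0.031, 2.372, 0.01]
ft_force: [-0.8, 0.4, -0.4]
opening: 0.396
grip_force: 0.0
234 294 332
236 294 327
238 298 327
wrist [   0  125  100  112 7914] [ 45.033 182.648] [ 0.669 -0.364  0.17 ]
wrist [ 291  135   52   31 1131] [316.995 148.956] [0.612 0.037 0.17 ]
wrist [390 236  10  17 109] [394.486 242.807] [0.846 0.171 0.17 ]
expect cup [314.606 231.151] [315.17  215.016]
magnet 368
disc 412
spray 0
tube 0
b1 0
b2 0
b3 0
```

```bash
python3 -m jog '[{"tx":0,"ty":0,"tz":-0.8,"wx":0,"wy":0,"wz":0,"jaw":0.2},{"tx":0,"ty":0,"tz":-0.8,"wx":0,"wy":0,"wz":0,"jaw":0.2},{"tx":0,"ty":0,"tz":-0.5,"wx":0,"wy":0,"wz":0,"jaw":0.2},{"tx":0,"ty":0,"tz":0,"wx":0,"wy":0,"wz":0,"jaw":0.2},{"tx":0,"ty":0,"tz":0,"wx":0,"wy":0,"wz":0,"jaw":0.2},{"tx":0,"ty":0,"tz":0,"wx":0,"wy":0,"wz":0,"jaw":0.2}]'
python3 - <<'E'
from h import *
w=arm.camera("wrist");hh=cv2.cvtColor(w,cv2.COLOR_RGB2HSV);m=cv2.inRange(hh,(0,150,60),(6,255,255))|cv2.inRange(hh,(175,150,60),(180,255,255))
N,l,st,ce=cv2.connectedComponentsWithStats(m)
print([ (onz("wrist",*ce[k],.17),st[k][4]) for k in range(1,N) if st[k][4]>300])
print(arm.close_job())
E
```

```text
time: 28.8
eef_pos: [0.4789, 0.0336, 0.36]
eef_rot: [-0.031, 2.372, 0.01]
ft_force: [-0.5, 0.4, -0.2]
opening: 0.398
grip_force: 0.0
[(array([ 0.678, -0.417,  0.17 ]), np.int32(7010)), (array([0.615, 0.036, 0.17 ]), np.int32(1008))]
the job is handed in; nothing more can be done
None
```

The yellow bin hangs at the green tag, its lip confirmed by a 10.5 N tug before release; the red brush was lowered into it and let go on the floor, and the job was handed in at about 29 s with no verdict returned, with the magnet and disc not re-checked at the end because the arm or its shadow affected their last pictures.

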